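Pack the ivory pieces and the score-pad holder into the set caddy

TASK

Pack away this board's set: stand every ivory piece that is out on the cart upright in its own empty cell of the caddy's divided tray, and slide the bare-metal score-pad holder, standing on its long edge, fully home in the empty slot of the pad bay. Once the holder is home, push the bay's blue door shut until it seats on its catch. Leave the game clock, the tumbler, the knights and the green holder where they are.

Things in the scene. Friction and masses are not known exactly. Their poses are not given: they have to be found in the camera images.
- caddy: plywood set caddy, fixed; origin on the cart top under the centre of its piece tray, x away from the robot, y left, z up. Tray: 2 x 4 square cells 62 mm clear, centres at x -33, 33 and y -99, -33, 33, 99 mm; cell floor z 8, dividers (4 mm) and outer walls (6 mm) up to z 44 mm. Base plate x -80 to 84, y -242 to 136. To the right of the tray is the pad bay, its mouths facing the robot
- slot_a (a point): left slot of the pad bay: centre of its mouth, on its floor; axes as the caddy's, at x -70, y -170, z 8 mm in the caddy. Slot 16 mm wide, runs 148 mm along +x to a closed back, partitions 88 mm high; two steel straps cross over both slots 25 and 115 mm in, 88 mm above its floor, top at z 99 mm, so a holder goes in from the mouth only
- slot_b (a point): right slot of the pad bay, same shape, 34 mm to the right of slot_a: centre of its mouth, on its floor. To its right the bay is solid up to z 80 mm; its outer wall, 32 to 38 mm from this point, reaches 10 mm forward of the mouth and carries the door hinge
- pad_door (a joint): blue steel door of the bay, 102 wide, 8 thick, z 10 to 80 mm, upright hinge at its right edge. 0 = shut across the mouths; grows as the free left edge swings towards the robot and on to the right, up to 1.95 rad. Stays where left. Roller catch: resists below about 0.13 rad (about 3 N at the free edge), from about 0.05 rad it pulls the door shut and holds it
- door_hinge (a point): the door's hinge axis (middle of the door's thickness), at cart-top height, on the caddy; shut, the door runs from here along the caddy's +y
- door_edge (a point): good place to push: on the door's outer face, 85 mm from the hinge axis, 60 mm above the cart; its -x axis points out of the outer face, y from hinge to free edge. A knob 18 mm across stands 18 mm out of the face 45 mm from the hinge axis at z 40 mm
- pad_holder: bare-metal tin score-pad holder: flat slab 150 long (x) x 12 thick (y) x 85 mm high (z), about 220 g, paper on both faces, both ends alike. Origin at the centre of its lower long edge, z up. Starts standing on that edge in the wooden stand; goes into the slot the same way up. Home, its far end meets the slot's back and its near end stands 2 mm out of the mouth
- stand: dark wooden desk stand for the holder, fixed: base 110 x 60 x 10 mm, two uprights 90 mm long reaching z = 40 mm with a 16 mm gap along x. Origin at the centre of its underside.
- rook_1: ivory plastic rook with battlements, standing upright; 70 mm tall, weighted round base 42 mm across (12 mm high), head 34 mm across and upright-sided from 46 to 70 mm above the underside: grip there; slimmer stem below; about 130 g. Origin at the centre of its underside, z up the piece. None if absent
- rook_2: ivory plastic rook with battlements, standing upright; 70 mm tall, weighted round base 42 mm across (12 mm high), head 34 mm across and upright-sided from 46 to 70 mm above the underside: grip there; slimmer stem below; about 130 g. Origin at the centre of its underside, z up the piece. None if absent
- bishop_1: ivory plastic bishop with slit mitre, standing upright; 86 mm tall, weighted round base 42 mm across (12 mm high), head 28 mm across and upright-sided from 54 to 78 mm above the underside: grip there; slimmer stem below; about 130 g. Origin at the centre of its underside, z up the piece. None if absent
- bishop_2: ivory plastic bishop with slit mitre, standing upright; 86 mm tall, weighted round base 42 mm across (12 mm high), head 28 mm across and upright-sided from 54 to 78 mm above the underside: grip there; slimmer stem below; about 130 g. Origin at the centre of its underside, z up the piece. None if absent
- queen: ivory plastic queen with beaded coronet, standing upright; 99 mm tall, weighted round base 46 mm across (12 mm high), head 32 mm across and upright-sided from 61 to 86 mm above the underside: grip there; slimmer stem below; about 130 g. Origin at the centre of its underside, z up the piece. None if absent
- king: ivory plastic king with a cross on top, standing upright; 106 mm tall, weighted round base 46 mm across (12 mm high), head 32 mm across and upright-sided from 66 to 90 mm above the underside: grip there; slimmer stem below; about 130 g. Origin at the centre of its underside, z up the piece. None if absent
- knight_1: ivory plastic knight (horse head), 79 mm tall, base 42 mm across, already standing in one cell of the tray and to be left there. Origin at the centre of its underside. None if absent (its cell is then empty).
- knight_2: ivory plastic knight (horse head), 79 mm tall, base 42 mm across, already standing in one cell of the tray and to be left there. Origin at the centre of its underside. None if absent (its cell is then empty).
- spare_a: green tin score-pad holder of the same size and shape as the bare-metal one (150 x 12 x 85 mm), already home in slot_a and to be left there; origin at the centre of its lower edge. None if absent (that slot is then the empty one).
- spare_b: green tin score-pad holder of the same size and shape as the bare-metal one (150 x 12 x 85 mm), already home in slot_b and to be left there; origin at the centre of its lower edge. None if absent (that slot is then the empty one).
- clock: grey enamel analog game clock with two dials and a push lever at each end of its top, 200 x 58 x 123 mm, a bystander; origin at the centre of its underside
- tumbler: squat amber glass tumbler, 76 mm across, 78 mm high, a bystander; origin at the centre of its underside
Not all that is in view belongs to the job. What is shaped like the bishop_1 but red or turquoise is not meant.

How it is judged (in metres and radians):
On the way, in this order (a step that is already met when the one before it is completed fails the run):
1. the bare-metal holder is fully home in the empty slot (((x of pad_holder in the frame of slot_a above 0.067 m and y of pad_holder in the frame of slot_a between -0.006 and 0.006 m and z of pad_holder in the frame of slot_a below 0.006 m and angle between pad_holder's own z axis and vertical below 0.12 rad) or (x of pad_holder in the frame of slot_b above 0.067 m and y of pad_holder in the frame of slot_b between -0.006 and 0.006 m and z of pad_holder in the frame of slot_b below 0.006 m and angle between pad_holder's own z axis and vertical below 0.12 rad))), for 0.2 s.
2. the bay's door is shut on its catch (value of joint pad_door below 0.025 rad), for 0.2 s.
At the end, for the whole second after the job is handed in: Every ivory piece (the knights too) stands at rest on the floor of a tray cell, within 7 degrees of upright; the bare-metal holder stands upright in a slot of the bay, its far end within 6 mm of the slot's back; the door is shut on its catch (under 0.025 rad) (x of rook_1 in the frame of caddy between -0.066 and 0.066 m and y of rook_1 in the frame of caddy between -0.132 and 0.132 m and z of each of rook_1, rook_2, bishop_1, bishop_2, queen, king, knight_1, knight_2 in the frame of caddy below 0.0125 m and angle between each of rook_1, rook_2, bishop_1, bishop_2, queen, king, knight_1, knight_2's own z axis and vertical below 0.12 rad and linear speed of each of rook_1, rook_2, bishop_1, bishop_2, queen, king, knight_1, knight_2 below 0.03 m/s and x of rook_2 in the frame of caddy between -0.066 and 0.066 m and y of rook_2 in the frame of caddy between -0.132 and 0.132 m and x of bishop_1 in the frame of caddy between -0.066 and 0.066 m and y of bishop_1 in the frame of caddy between -0.132 and 0.132 m and x of bishop_2 in the frame of caddy between -0.066 and 0.066 m and y of bishop_2 in the frame of caddy between -0.132 and 0.132 m and x of queen in the frame of caddy between -0.066 and 0.066 m and y of queen in the frame of caddy between -0.132 and 0.132 m and x of king in the frame of caddy between -0.066 and 0.066 m and y of king in the frame of caddy between -0.132 and 0.132 m and x of knight_1 in the frame of caddy between -0.066 and 0.066 m and y of knight_1 in the frame of caddy between -0.132 and 0.132 m and x of knight_2 in the frame of caddy between -0.066 and 0.066 m and y of knight_2 in the frame of caddy between -0.132 and 0.132 m and ((x of pad_holder in the frame of slot_a above 0.067 m and y of pad_holder in the frame of slot_a between -0.006 and 0.006 m and z of pad_holder in the frame of slot_a below 0.006 m and angle between pad_holder's own z axis and vertical below 0.12 rad) or (x of pad_holder in the frame of slot_b above 0.067 m and y of pad_holder in the frame of slot_b between -0.006 and 0.006 m and z of pad_holder in the frame of slot_b below 0.006 m and angle between pad_holder's own z axis and vertical below 0.12 rad)) and value of joint pad_door below 0.025 rad); the robot touches nothing.
It fails at once if the game clock is shoved more than 40 mm (distance of clock from where it was at the start of the episode above 0.04 m).
It fails at once if the tumbler is shoved more than 50 mm or tipped over (distance of tumbler from where it was at the start of the episode above 0.05 m or angle between tumbler's own z axis and vertical above 0.6 rad).
It fails at once if the green holder is taken out of its slot (distance of any of spare_a, spare_b from where it was at the start of the episode above 0.03 m).
It fails at once if a knight is taken out of its cell (distance of any of knight_1, knight_2 from where it was at the start of the episode above 0.05 m).
Of rook_1, rook_2, bishop_1, bishop_2, queen, king only 4 to 6 are there at a start; the rules pass over those that are not, and their reading is None.
Of knight_1, knight_2 only 1 to 2 are there at a start; the rules pass over those that are not, and their reading is None.
Of spare_a, spare_b only 1 to 1 are there at a start; the rules pass over those that are not, and their reading is None.
At some moment in a run one of rook_1, rook_2, bishop_1, bishop_2, queen, king may be knocked a few centimetres aside while the robot is not near it.
It also fails if it takes over 208 s, if anything falls off the work surface, if the arm or the gripper's body presses on something with over 40 N, if the wrist force passes 120 N, or if a joint passes its speed limit or range.

ROBOT

A 7-joint arm with a two-finger parallel gripper is mounted at the origin on the work surface. World frame = base frame: x ahead of the robot, y to its left, z up, the work surface at z = 0. Lengths are in mm, angles in rad, forces in N, time in s.
With the tool pointing down it reaches from about 400 to 875 mm from the base axis. Payload 4.4 kg.
Tool frame: the origin (TCP) lies on the centre line of the jaws, within the pads' length; the fingertips stand 14 mm ahead of it and the grasp point (between the pads) lies 5 mm behind it (tips_ahead is the distance from the TCP to the fingertips, in mm); z points along the fingers, y is the line along which they close (so a half turn about z gives the same grasp; the last joint's range is limited). The gripper opens to 85 mm and grips with 20 to 120 N. Pads are 22 mm wide; open, the fingers measure 114 mm over their backs; the gripper's body (76 mm by 85 mm) begins 54 mm behind the grasp point. The pads swing forward as they close: fully open they stand 13 mm farther back than shut.
Start: joints at [1.091, 0.628, 0.038, 1.517, -0.027, 0.996, -0.02], TCP at [261.387, -595.142, 245.313] pointing down, gripper open.
Joint ranges: [-3.06, 3.06], [-0.37, 2.12], [-1.25, 1.32], [0.18, 2.47], [-1.1, 4.24], [0.23, 1.98], [-2.94, 2.94]. Speed limits (rad/s): [2.57, 2.57, 3.14, 3.14, 3.14, 3.14, 3.14].

INTERFACE

Orientations are given as [roll, pitch, yaw] about the fixed x, y, z axes, in that order (R = Rz(yaw) Ry(pitch) Rx(roll)).
In Python, from cell import * gives the robot as it stands.
- The arm moves only by the tool move_arm, never from a script. Its argument "rows" is text: rows parted by semicolons, each of 7 numbers parted by spaces: the shift along the tool's x, y, z scaled (see below), then the turn, a rotation vector about the tool's x, y, z scaled (see below), then the closure, from -1 (fully open) to 1 (shut). A call has 1 to 12 rows; each row is the pose to reach, as a shift and turn from the pose commanded when the call began, along the tool's axes at that moment; what a row does not reach only later rows make up. The controller multiplies each number of a shift by 0.3 m and each number of a turn by pi/2 rad. A row lasts 1/12 s, in which the tool goes at most 41.7 mm and 7.16 degrees, less where a joint would pass 70% of its speed; a pose out of reach is approached as far as the arm can. A call with a number of a shift or a turn outside -1 to 1 is refused whole. A call with a gripper value outside its range is refused whole. The fingers move at their own pace and stop on an object; the grip force is fixed at half the most. Time passes only in rows, so rows that repeat a pose let the fingers close. It gives the time, the measured TCP pose, the force, the opening and the grip force at its end, in the units of the state.
- read_state(): the state, without advancing time (a new reading comes with each control period).
- get_image(name): name is "side" or "top" or "wrist"; returns a dict with "img" (420x560x3 uint8, red, green, blue), "vfov" (degrees; the focal length in pixels is half the picture's height over the tangent of half this angle, whatever the lens; pixels are square), "cx", "cy" (the principal point, pixels), "extrinsics" (4x4, takes a point from camera to world coordinates); the wrist camera has in their place "T_tool_cam" (4x4, takes a point from camera to tool coordinates, whose origin is the TCP and whose axes are the flange's). Camera axes: x right, y up, looking along -z (the intrinsics and any distortion apply to the point x, -y, -z); pixel columns grow to the right and rows downward; lengths in mm; the calibration is good to about 2 mm. A picture is of the moment at which its call begins: read the wrist's pose just before it. There is no depth.
- finish_job(): hands the job in; it is judged then, once.
The state is a dict: "clock": time; "qpos": joint angles; "qd": joint speeds; "tau": joint torques, N m; "eef_pos": TCP position; "tool_rot": TCP orientation; "force": force on the tool from outside, world axes, zero at the start; "torque": the same for the moment, N m; "width": finger opening in mm; "gripper_force": force on a finger pad.
Only numpy, scipy, OpenCV 4.12 (cv2) and the standard library are available. Lean on these libraries where they do the work, as an engineer would, in place of code of your own. Each camera call takes 0.05 s, during which the arm holds its last target. There are 200 camera calls.

## Working session

There is one attempt and no reset: what is moved stays moved. The work goes in short steps, Python scripts to look and compute and a tool call to move; the robot and the scene stay as the last step left them, time stands still between calls to the robot, and variables do not carry over. Pictures are saved under pics/ and viewed, at most 14 in all, crops included, and the job is handed in when it is done.

Besides the shell and the picture viewer there is one more tool, called after ">>>" in YAML: its name, and indented under it one key for each argument. move_arm: Moves the arm, as the interface text tells. Its arguments: {"type":"object","properties":{"rows":{"type":"string"}},"required":["rows"]}

```bash
ls; mkdir -p pics; python3 - <<'E'
from cell import *
import cv2
s=read_state();print(s)
for n in ("side","top","wrist"):
    d=get_image(n);cv2.imwrite(f"pics/{n}0.png",d["img"][:,:,::-1]);print(n,{k:v for k,v in d.items() if k!="img"})
E
```

```text
pics
{'clock': 0.0, 'qpos': array([ 1.09117482,  0.62936377,  0.03845676,  1.51839152, -0.02703338,
        0.99629361, -0.01999035]), 'qd': array([-7.52501470e-05,  6.96072163e-04,  7.11978375e-05,  4.86578714e-04,
       -2.19323541e-03, -1.24878396e-03,  9.99588452e-04]), 'tau': array([ 1.98706821e-04, -5.63396323e+01,  1.22617140e+00, -1.93435639e+01,
        1.09784456e-02,  1.06581356e-02, -1.24029563e-05]), 'eef_pos': array([ 261.15329302, -594.56226353,  244.37037535]), 'tool_rot': array([-3.13965465e+00,  7.73029113e-06,  4.13800474e-01]), 'force': array([-0.07926624,  0.65117338, -0.67759548]), 'torque': array([-0.07472992, -0.01441087,  0.0127613 ]), 'gripper_force': 0.0, 'width': 85.30608474665601}
side {'vfov': 45.23367696130445, 'cx': 278.4859143372651, 'cy': 211.01503287064384, 'extrinsics': array([[-9.90234706e-01,  1.04865734e-01, -9.18607899e-02,
         4.28481956e+02],
       [-1.39394632e-01, -7.34906986e-01,  6.63687320e-01,
         9.14898330e+02],
       [ 2.08892182e-03,  6.70011119e-01,  7.42348124e-01,
         1.14154510e+03],
       [ 0.00000000e+00,  0
[... 241 characters left out ...]
,
       [-9.99943155e-01,  5.00455783e-03, -9.41491430e-03,
        -4.03209760e+01],
       [-8.91476765e-03,  9.19880475e-02,  9.95720205e-01,
         1.38855307e+03],
       [ 0.00000000e+00,  0.00000000e+00,  0.00000000e+00,
         1.00000000e+00]])}
wrist {'vfov': 67.34799132115435, 'cx': 280.76952227580205, 'cy': 214.59738532867166, 'T_tool_cam': array([[ 1.67177280e-04,  9.49721080e-01,  3.13097177e-01,
         8.07422642e+01],
       [ 9.99999691e-01, -3.99118046e-04,  6.76702343e-04,
        -1.88083297e-01],
       [ 7.67641214e-04,  3.13096967e-01, -9.49720854e-01,
        -1.28185844e+02],
       [ 0.00000000e+00,  0.00000000e+00,  0.00000000e+00,
         1.00000000e+00]])}
```

View pics/top0.png

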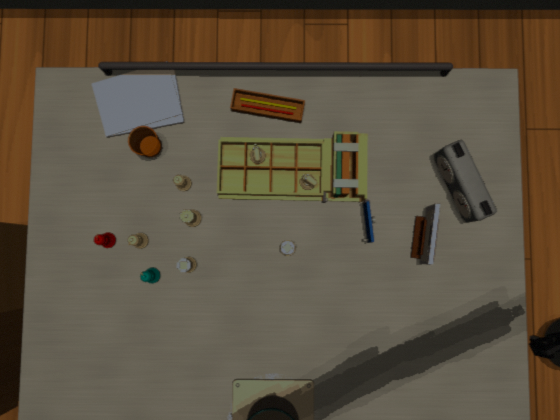

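View pics/side0.png

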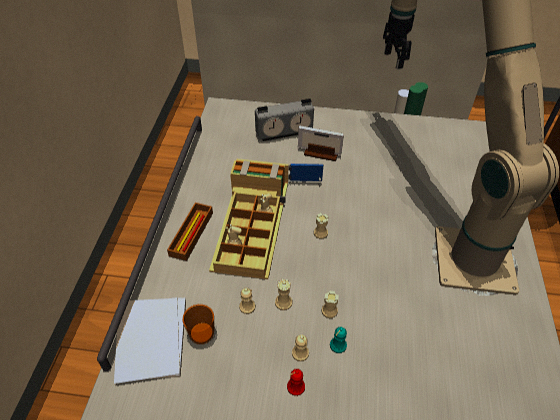

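```bash
cat > h.py <<'E'
import numpy as np, cv2
from cell import *
from scipy.spatial.transform import Rotation as R
def cam(n):
    s=read_state(); d=get_image(n)
    if n=="wrist":
        T=np.eye(4);T[:3,:3]=R.from_euler('xyz',s["tool_rot"]).as_matrix();T[:3,3]=s["eef_pos"];d["E"]=T@d["T_tool_cam"]
    else: d["E"]=d["extrinsics"]
    d["f"]=210/np.tan(np.radians(d["vfov"]/2)); return d
def ray(d,u,v):
    c=np.array([(u-d["cx"])/d["f"],-(v-d["cy"])/d["f"],-1.]); return d["E"][:3,3],d["E"][:3,:3]@c
def onplane(d,u,v,z):
    o,r=ray(d,u,v); return (o+r*(z-o[2])/r[2])
def proj(d,p):
    c=d["E"][:3,:3].T@(np.array(p)-d["E"][:3,3]); return np.array([d["cx"]-d["f"]*c[0]/c[2],d["cy"]+d["f"]*c[1]/c[2]])
def tri(d1,p1,d2,p2):
    o1,r1=ray(d1,*p1);o2,r2=ray(d2,*p2)
    t=np.linalg.lstsq(np.c_[r1,-r2],o2-o1,rcond=None)[0]; a=o1+r1*t[0];b=o2+r2*t[1]; return (a+b)/2,np.linalg.norm(a-b)
E
python3 - <<'E'
import cv2
t=cv2.imread("pics/top0.png");s=cv2.imread("pics/side0.png")
a=t[80:290,80:360];b=t[110:280,320:510]
cv2.imwrite("pics/a.png",cv2.resize(t[75:290,85:370],None,fx=2.75,fy=2.75,interpolation=cv2.INTER_CUBIC))
cv2.imwrite("pics/b.png",cv2.resize(t[120:280,310:510],None,fx=3.7,fy=3.7,interpolation=cv2.INTER_CUBIC))
cv2.imwrite("pics/c.png",cv2.resize(s[90:390,160:370],None,fx=2,fy=2,interpolation=cv2.INTER_CUBIC))
E
```

```text
(no output)
```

View pics/a.png

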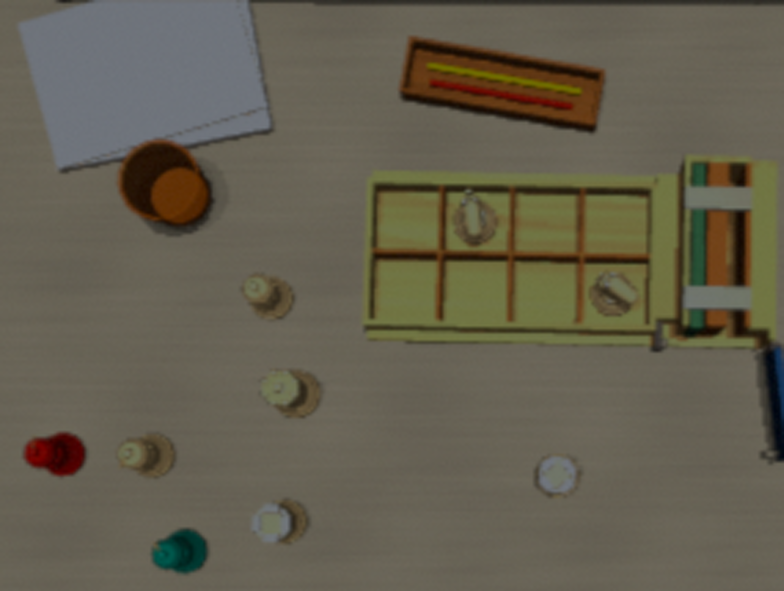

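View pics/b.png

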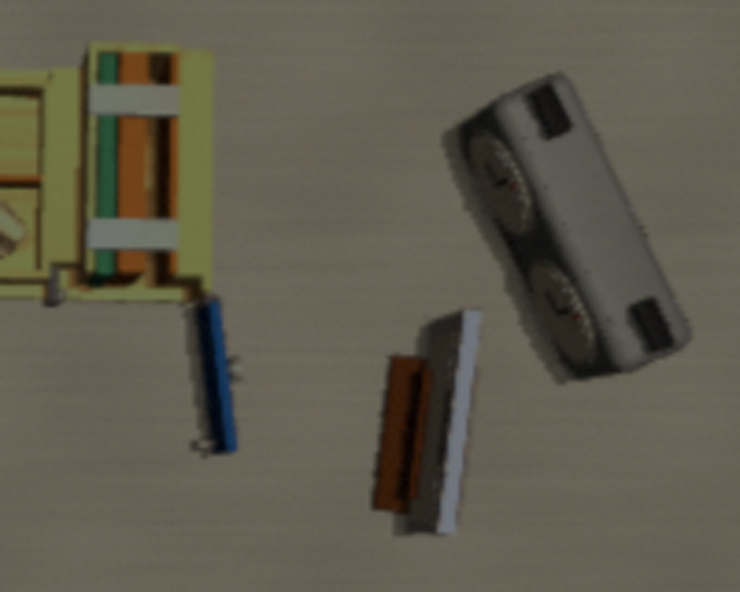

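View pics/c.png

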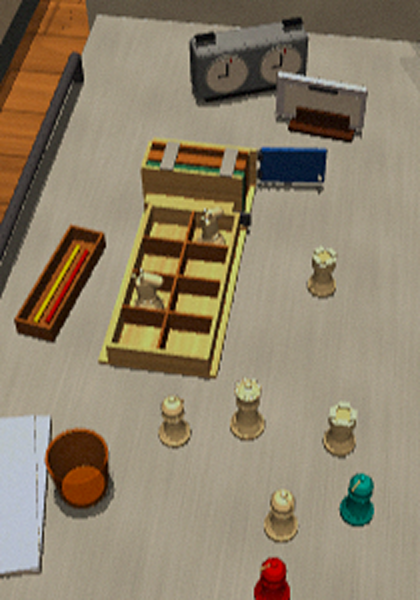

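```bash
python3 - <<'E'
from h import *
t=cam("top");s=cam("side")
A=lambda u,v:(85+u/2.75,75+v/2.75); B=lambda u,v:(310+u/3.7,120+v/3.7); C=lambda u,v:(160+u/2,90+v/2)
for n,p in {"y66":(444,255),"y0":(511,257),"y-66":(581,258)}.items(): print(n,onplane(t,*A(*p),44).round(1))
print("hinge top",onplane(t,*B(207,297),80).round(),"edge",onplane(t,*B(225,453),80).round())
print("holder", onplane(t,*B(472,311),95).round(),onplane(t,*B(447,533),95).round())
print("stand top", [onplane(t,*B(*p),40).round() for p in ((392,355),(430,360),(412,510),(374,510))])
print("strap/bay",[onplane(t,*B(*p),96).round() for p in ((97,50),(97,275),(178,50),(178,275))])
# piece heads: top head centre and side head top
for n,a,c in (("bishopA",(257,288),(173,402)),("big",(280,388),(248,385)),("bishopB",(133,454),(283,496)),("rookA",(272,521),(342,412)),("rookB",(557,474),(323,256))):
    p,e=tri(t,A(*a),s,C(*c));print(n,p.round(1),round(e,1))
E
```

```text
y66 [638.2  71.1  44. ]
y0 [636.6   8.7  44. ]
y-66 [636.  -56.4  44. ]
hinge top [ 552. -229.   80.] edge [ 448. -240.   80.]
holder [ 542. -401.   95.] [ 397. -382.   95.]
stand top [array([ 517., -361.,   40.]), array([ 514., -387.,   40.]), array([ 411., -373.,   40.]), array([ 411., -347.,   40.])]
strap/bay [array([ 716., -154.,   96.]), array([ 565., -154.,   96.]), array([ 716., -208.,   96.]), array([ 565., -207.,   96.])]
bishopA [602.1 238.3  74.6] 0.2
big [510.7 211.9  92.2] 1.4
bishopB [451.6 346.7  74. ] 1.2
rookA [392.  220.6  70.4] 0.5
rookB [436.1 -35.3  68.5] 1.6
```

```bash
cat >> h.py <<'E'
def plan(*ts):
    "targets (x,y,z,yaw): print scaled shift and turn from the present pose for each"
    s=read_state();M=R.from_euler('xyz',s["tool_rot"])
    for x,y,z,yaw in ts:
        d=M.inv().apply(np.array([x,y,z])-s["eef_pos"])/300
        w=(M.inv()*R.from_euler('xyz',[np.pi,0,yaw])).as_rotvec()/(np.pi/2)
        print((x,y,z,yaw),"->",*d.round(3),*w.round(3),"rows>=%.1f"%(max(np.linalg.norm(d)*300/41.7,np.linalg.norm(w)*90/7.16)))
E
python3 -c "
from h import *
plan((469,-391,200,-0.13))"
```

```text
(469, -391, 200, -0.13) -> 0.907 -0.344 0.15 -0.001 0.0 0.346 rows>=7.1
```

>>> move_arm:
  rows: "0.907 -0.344 0.15 -0.001 0 0.346 -1;0.907 -0.344 0.15 -0.001 0 0.346 -1;0.907 -0.344 0.15 -0.001 0 0.346 -1;0.907 -0.344 0.15 -0.001 0 0.346 -1;0.907 -0.344 0.15 -0.001 0 0.346 -1;0.907 -0.344 0.15 -0.001 0 0.346 -1;0.907 -0.344 0.15 -0.001 0 0.346 -1;0.907 -0.344 0.15 -0.001 0 0.346 -1;0.907 -0.344 0.15 -0.001 0 0.346 -1;0.907 -0.344 0.15 -0.001 0 0.346 -1"

```text
clock: 1.08
eef_pos: [468.8, -391.4, 200.2]
tool_rot: [3.14, 0.0, -0.129]
force: [-0.4, -1.1, 0.1]
width: 85.5
gripper_force: 0.0
```

```bash
python3 - <<'E'
from h import *
s=read_state();print(s["eef_pos"],s["tool_rot"])
d=cam("wrist");cv2.imwrite("pics/w1.png",d["img"][:,:,::-1]);np.savez("w1.npz",**d)
print(onplane(d,d["cx"],d["cy"],95), proj(d,(469,-391,95)))
E
```

```text
[ 468.80970117 -391.37299687  200.19468417] [ 3.13953481e+00  3.32453563e-04 -1.28872540e-01]
[ 472.3345576  -391.56755708   95.        ] [280.59728974 218.69541585]
```

View pics/w1.png

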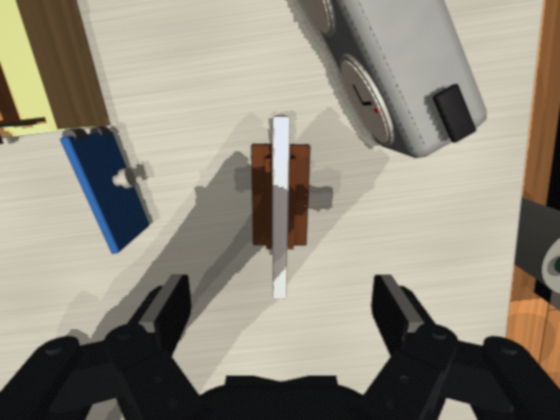

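```bash
python3 - <<'E'
from h import *
d=dict(np.load("w1.npz"));im=d["img"].astype(int)
for v in range(106,312,8):
    r=im[v,262:300]; print(v,*["%d/%d"%(a,c-b) for a,b,c in r[::2]])
E
```

```text
106 210/-18 209/-18 210/-18 210/-19 210/-18 211/-18 211/-18 211/-18 211/-17 210/-18 209/-18 208/-18 209/-19 208/-18 206/-18 207/-19 208/-19 208/-18 207/-18
114 207/-18 207/-17 207/-17 206/-17 199/-17 192/-15 184/-16 173/-13 162/-14 156/-13 150/-12 162/-13 172/-14 179/-15 181/-15 180/-15 181/-15 194/-16 203/-18
122 198/-17 206/-17 207/-17 172/-14 135/-11 147/-8 216/4 225/10 225/10 225/9 225/10 226/11 224/9 210/3 181/-14 185/-16 190/-17 206/-18 208/-18
130 193/-16 193/-15 187/-17 149/-13 130/-10 141/-8 198/5 223/10 225/10 226/10 225/10 225/10 225/9 208/3 180/-14 181/-16 183/-16 197/-18 205/-18
138 191/-17 191/-17 190/-15 165/-15 125/-10 152/-8 215/2 224/10 225/10 225/9 225/10 225/10 225/9 204/1 178/-14 180/-16 186/-15 198/-17 189/-16
146 102/-23 100/-24 101/-23 82/-19 68/-12 133/-6 216/5 225/10 225/10 225/11 225/10 225/10 224/9 188/1 106/-12 95/-24 98/-23 100/-24 100/-22
154 106/-23 103/-23 95/-22 76/-18 56/-10 128/-7 202/4 223/10 225/11 226/11 225/10 225/10 224/9 180/-1 93/-11 80/-19 89/-22 101/-24 105/-26
162 104/-24 92/-21 107/-25 102/-23 75/-15 132/-7 218/4 225/10 225/10 225/11 225
[... 1913 characters left out ...]
/-6 160/-7 198/-10 223/-5 223/-5 191/-10 184/-15 187/-16 189/-16 197/-15 209/-18 212/-19
282 180/-15 181/-15 182/-15 185/-14 184/-15 174/-11 211/-9 224/-5 225/-6 225/-6 226/-5 223/-5 188/-11 193/-15 210/-18 212/-18 212/-19 213/-18 213/-17
290 190/-15 191/-16 189/-16 191/-16 188/-16 177/-11 213/-9 225/-6 225/-6 225/-6 225/-7 222/-7 201/-13 210/-18 213/-18 213/-17 212/-17 211/-18 211/-18
298 189/-16 189/-16 190/-16 190/-17 189/-16 188/-15 199/-11 206/-11 208/-11 212/-11 205/-12 205/-12 208/-16 211/-17 211/-18 210/-18 211/-19 211/-19 211/-18
306 185/-17 187/-17 186/-16 194/-16 203/-17 209/-17 210/-18 211/-18 211/-18 212/-18 211/-18 212/-17 212/-17 212/-19 212/-18 211/-17 211/-17 211/-18 211/-18
```

```bash
python3 - <<'E'
from h import *
d=dict(np.load("w1.npz"))
a=onplane(d,281,116,95);b=onplane(d,279.5,297,95);print(a,b,np.linalg.norm(a-b),np.arctan2(*(a-b)[[1,0]]))
print("w",onplane(d,273,122,95)-onplane(d,289,122,95))
plan((570,-190,180,-0.017))
E
```

```text
[ 545.09003778 -401.14775902   95.        ] [ 399.01733496 -380.98634772   95.        ] 147.45750917635362 -0.1371565469826245
w [ 1.46008541 11.27765429  0.        ]
(570, -190, 180, -0.017) -> 0.249 -0.714 0.066 0.002 0.0 -0.073 rows>=5.5
```

>>> move_arm:
  rows: "0.249 -0.714 0 0 0 -0.073 -1;0.249 -0.714 0 0 0 -0.073 -1;0.249 -0.714 0 0 0 -0.073 -1;0.249 -0.714 0 0 0 -0.073 -1;0.249 -0.714 0.066 0 0 -0.073 -1;0.249 -0.714 0.066 0 0 -0.073 -1;0.249 -0.714 0.066 0 0 -0.073 -1;0.249 -0.714 0.066 0 0 -0.073 -1;0.249 -0.714 0.066 0 0 -0.073 -1"

```text
clock: 1.88
eef_pos: [569.8, -191.7, 180.7]
tool_rot: [3.138, -0.0, -0.019]
force: [0.1, -0.6, 0.5]
width: 85.8
gripper_force: 0.0
```

```bash
python3 - <<'E'
from h import *
s=read_state();print(s["eef_pos"],s["tool_rot"])
d=cam("wrist");cv2.imwrite("pics/w2.png",cv2.resize(d["img"][:,:,::-1],None,fx=1.4,fy=1.4));np.savez("w2.npz",**d)
E
```

```text
[ 569.80793336 -191.74840166  180.66111148] [ 3.13796265e+00 -1.52281830e-04 -1.88489427e-02]
```

View pics/w2.png

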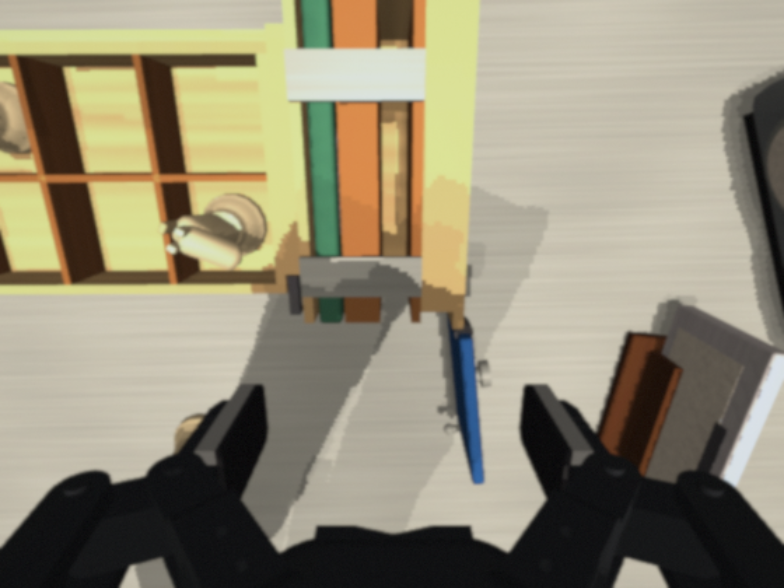

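```bash
python3 - <<'E'
from h import *
d=dict(np.load("w2.npz"));im=d["img"].astype(int)
for v in (78,90,110,130,150,170,178,224):
    r=im[v,215:312]; 
    g=np.abs(np.diff(im[v,210:316].sum(1))); print(v,[(int(i)+210.5,int(g[i])) for i in range(len(g)) if g[i]>50])
    
print([onplane(d,u/1.4,v/1.4,96).round(1) for u,v in ((380,110),(413,110),(381,250),(412,250),(363,321),(415,321))])
print("divs",[onplane(d,u/1.4,v/1.4,44).round(1) for u,v in ((158,177),(44,177))])
print("door",[onplane(d,u/1.4,v/1.4,80).round(1) for u,v in ((463,333),(478,482))])
for v in (215,222,226,228,230,232,236): print(v,im[v,255],im[v,280])
E
```

```text
78 [(213.5, 88), (214.5, 133), (215.5, 108), (236.5, 57), (237.5, 53), (239.5, 98), (240.5, 85), (268.5, 91), (269.5, 111), (271.5, 61), (290.5, 67), (293.5, 102), (294.5, 115), (295.5, 58), (302.5, 54)]
90 [(214.5, 99), (215.5, 136), (216.5, 98), (237.5, 64), (239.5, 86), (240.5, 106), (241.5, 59), (268.5, 91), (269.5, 98), (271.5, 126), (272.5, 113), (273.5, 51), (289.5, 76), (290.5, 84), (293.5, 101), (294.5, 110), (295.5, 59), (302.5, 55)]
110 [(215.5, 89), (216.5, 137), (217.5, 108), (237.5, 52), (240.5, 77), (241.5, 73), (268.5, 68), (269.5, 96), (271.5, 110), (272.5, 116), (273.5, 63), (289.5, 70), (290.5, 84), (293.5, 110), (294.5, 98)]
130 [(216.5, 57), (217.5, 124), (218.5, 131), (219.5, 57), (241.5, 72), (242.5, 66), (269.5, 94), (270.5, 77), (271.5, 78), (272.5, 129), (273.5, 74), (281.5, 60), (289.5, 73), (290.5, 85), (292.5, 70), (293.5, 109), (294.5, 85), (301.5, 53)]
150 [(218.5, 110), (219.5, 136), (220.5, 75), (241.5, 58), (242.5, 67), (269.5, 79), (270.5, 79), (271.5, 65), (272.5, 136), (273.5, 76), (281.5, 68), (289.5, 79), (290.5, 92), (292.5, 75), (293.5, 111), 
[... 443 characters left out ...]
00.5, 65), (301.5, 55)]
224 [(271.5, 63), (286.5, 60), (291.5, 71), (292.5, 113), (293.5, 88), (298.5, 75), (299.5, 111), (300.5, 82), (310.5, 68), (311.5, 61)]
[array([ 669.5, -187.7,   96. ]), array([ 669.2, -202.3,   96. ]), array([ 606.3, -186.4,   96. ]), array([ 606. , -201.5,   96. ]), array([ 569.3, -176.1,   96. ]), array([ 568.8, -202.9,   96. ])]
divs [array([640.8, -57.2,  44. ]), array([642. ,   8.5,  44. ])]
door [array([ 555. , -230.5,   80. ]), array([ 453. , -243.2,   80. ])]
215 [96 61 33] [96 94 86]
222 [95 60 32] [96 93 85]
226 [96 61 32] [96 93 85]
228 [97 62 35] [105 101  93]
230 [106  88  72] [149 146 133]
232 [116 112 102] [165 161 146]
236 [117 113 103] [176 171 157]
```

```bash
python3 - <<'E'
from h import *
d=dict(np.load("w2.npz"))
L=[];
for v,a,b in ((78,269,294.3),(90,269,294.2),(110,269.2,294),(130,269.9,293.8),(150,270,293.7),(170,270.3,293.5),(178,270.3,293.3)):
    p=onplane(d,a,v,96);q=onplane(d,b,v,96);L.append((p+q)/2);print(p.round(1),q.round(1),((p+q)/2).round(1))
L=np.array(L);print(np.polyfit(L[:,0]-570,L[:,1],1))
print(onplane(d,258,229.5,96))
E
```

```text
[ 669.8 -186.2   96. ] [ 669.5 -201.9   96. ] [ 669.7 -194.    96. ]
[ 662.9 -185.9   96. ] [ 662.6 -201.8   96. ] [ 662.7 -193.9   96. ]
[ 650.9 -185.7   96. ] [ 650.6 -201.6   96. ] [ 650.8 -193.7   96. ]
[ 638.5 -185.8   96. ] [ 638.2 -201.4   96. ] [ 638.4 -193.6   96. ]
[ 625.6 -185.5   96. ] [ 625.3 -201.3   96. ] [ 625.5 -193.4   96. ]
[ 612.2 -185.3   96. ] [ 611.9 -201.    96. ] [ 612.1 -193.2   96. ]
[ 606.7 -185.1   96. ] [ 606.4 -200.9   96. ] [ 606.6 -193.    96. ]
[-1.49090342e-02 -1.92510963e+02]
[ 569.19955958 -175.14763985   96.        ]
```

```bash
python3 - <<'E'
from h import *
plan((423,-384.4,180,-0.137),(423,-384.4,76,-0.137))
E
```

```text
(423, -384.4, 180, -0.137) -> -0.477 0.651 0.005 0.002 -0.0 0.075 rows>=5.8
(423, -384.4, 76, -0.137) -> -0.477 0.649 0.351 0.002 -0.0 0.075 rows>=6.3
```

>>> move_arm:
  rows: "-0.477 0.65 0.005 0.002 0 0.075 -1;-0.477 0.65 0.005 0.002 0 0.075 -1;-0.477 0.65 0.005 0.002 0 0.075 -1;-0.477 0.65 0.005 0.002 0 0.075 -1;-0.477 0.65 0.005 0.002 0 0.075 -1;-0.477 0.65 0.005 0.002 0 0.075 -1;-0.477 0.65 0.005 0.002 0 0.075 -1;-0.477 0.65 0.005 0.002 0 0.075 -1;-0.477 0.649 0.2 0.002 0 0.075 -1;-0.477 0.649 0.2 0.002 0 0.075 -1"

```text
clock: 2.77
eef_pos: [424.2, -380.8, 118.9]
tool_rot: [-3.139, -0.0, -0.134]
force: [-0.3, 1.4, -0.5]
width: 85.7
gripper_force: 0.0
```

```bash
python3 - <<'E'
from h import *
plan((423,-384.4,76,-0.137))
d=cam("wrist");im=d["img"].astype(int);np.savez("w3.npz",**d)
for v in range(200,420,20):
    g=im[v,:,2]-im[v,:,1]; g2=np.abs(np.diff(im[v,240:320].sum(1)));print(v,[(int(i)+240.5,int(g2[i])) for i in range(79) if g2[i]>60])
E
```

```text
(423, -384.4, 76, -0.137) -> -0.002 0.013 0.143 -0.002 -0.0 0.002 rows>=1.0
200 [(247.5, 64), (274.5, 65), (275.5, 127), (276.5, 136), (277.5, 88), (297.5, 75), (298.5, 105), (299.5, 128), (300.5, 80)]
220 [(247.5, 61), (248.5, 83), (275.5, 69), (276.5, 71), (298.5, 83), (299.5, 94), (300.5, 61)]
240 []
260 []
280 [(275.5, 65), (297.5, 67)]
300 [(275.5, 70), (276.5, 61), (296.5, 62)]
320 []
340 []
360 []
380 []
400 []
```

>>> move_arm:
  rows: "-0.002 0.012 0.143 -0.002 0 0.002 -1;-0.002 0.012 0.143 -0.002 0 0.002 -1;-0.002 0.012 0.143 -0.002 0 0.002 -1;-0.002 0.012 0.143 -0.002 0 0.002 1;-0.002 0.012 0.143 -0.002 0 0.002 1;-0.002 0.012 0.143 -0.002 0 0.002 1;-0.002 0.012 0.143 -0.002 0 0.002 1;-0.002 0.012 0.143 -0.002 0 0.002 1;-0.002 0.012 0.143 -0.002 0 0.002 1;-0.002 0.012 0.143 -0.002 0 0.002 1;-0.002 0.012 0.143 -0.002 0 0.002 1"

```text
clock: 3.73
eef_pos: [424.1, -384.7, 78.5]
tool_rot: [3.14, -0.001, -0.136]
force: [-0.0, 0.7, 5.6]
width: 11.1
gripper_force: 59.4
```

```bash
python3 - <<'E'
from h import *
plan((424,-384.7,178,-0.137),(418,-190.2,178,-0.015))
E
```

```text
(424, -384.7, 178, -0.137) -> -0.0 0.001 -0.332 0.001 -0.001 0.001 rows>=2.4
(418, -190.2, 178, -0.015) -> -0.108 -0.639 -0.333 0.001 -0.001 -0.077 rows>=5.2
```

>>> move_arm:
  rows: "0 0 -0.1 0 0 0 1;0 0 -0.2 0 0 0 1;0 0 -0.3 0 0 0 1;0 0 -0.335 0 0 0 1;-0.02 -0.1 -0.335 0 0 0 1;-0.05 -0.2 -0.335 0 0 -0.03 1;-0.08 -0.3 -0.335 0 0 -0.05 1;-0.108 -0.4 -0.335 0 0 -0.077 1;-0.108 -0.5 -0.335 0 0 -0.077 1;-0.108 -0.6 -0.335 0 0 -0.077 1;-0.108 -0.639 -0.335 0 0 -0.077 1;-0.108 -0.639 -0.335 0 0 -0.077 1"

```text
clock: 4.73
eef_pos: [417.4, -185.9, 177.1]
tool_rot: [-3.14, 0.002, -0.009]
force: [0.3, -0.0, -1.4]
width: 11.1
gripper_force: 59.3
```

>>> move_arm:
  rows: "0 0 0 0 0 0 1;0 0 0 0 0 0 1"

```text
clock: 4.9
eef_pos: [417.4, -191.0, 177.6]
tool_rot: [3.139, 0.0, -0.016]
force: [0.1, -0.6, -2.5]
width: 11.0
gripper_force: 59.3
```

```bash
python3 - <<'E'
from h import *
s=read_state();print(s["eef_pos"],s["tool_rot"],s["width"])
d=cam("wrist");cv2.imwrite("pics/w4.png",cv2.resize(d["img"][:,:,::-1],None,fx=1.4,fy=1.4));np.savez("w4.npz",**d)
im=d["img"].astype(int)
for v in range(2,410,12):
    g=np.abs(np.diff(im[v,200:340].sum(1))); print(v,[(int(i)+200.5,int(g[i])) for i in range(139) if g[i]>70])
E
```

```text
[ 417.36990703 -191.00267957  177.55966428] [ 3.13942515e+00  3.32283903e-04 -1.59093786e-02] 11.000023637196918
2 [(260.5, 91), (261.5, 149), (262.5, 145), (263.5, 91), (298.5, 111), (299.5, 149), (300.5, 110), (330.5, 126), (331.5, 133), (332.5, 73)]
14 [(202.5, 85), (203.5, 87), (204.5, 93), (205.5, 77), (218.5, 76), (260.5, 83), (261.5, 145), (262.5, 148), (263.5, 98), (298.5, 119), (299.5, 142), (300.5, 104), (337.5, 77)]
26 [(200.5, 71), (263.5, 71), (318.5, 78), (332.5, 78)]
38 [(263.5, 84), (297.5, 87), (298.5, 97), (321.5, 76), (322.5, 112), (323.5, 87)]
50 [(297.5, 76), (323.5, 78), (324.5, 71)]
62 [(264.5, 72), (297.5, 76), (314.5, 73), (324.5, 74), (325.5, 77)]
74 [(257.5, 71), (263.5, 102), (264.5, 88), (297.5, 77), (316.5, 74)]
86 [(263.5, 100), (264.5, 96), (297.5, 75), (326.5, 82)]
98 [(263.5, 87), (264.5, 107), (296.5, 77), (297.5, 79), (327.5, 74)]
110 [(263.5, 88), (264.5, 113), (265.5, 74), (296.5, 87), (320.5, 71), (328.5, 85)]
122 [(263.5, 74), (264.5, 110), (265.5, 80), (296.5, 81)]
134 [(264.5, 119), (265.5, 88), (296.5, 78), (321.5, 71)]
146 [(264.5, 120), (2
[... 669 characters left out ...]
7), (323.5, 101), (324.5, 145), (325.5, 119)]
302 [(232.5, 88), (233.5, 121), (234.5, 110), (262.5, 71), (266.5, 79), (267.5, 92), (293.5, 81), (294.5, 95), (298.5, 73), (326.5, 106), (327.5, 144), (328.5, 129), (329.5, 73)]
314 [(205.5, 85), (266.5, 78), (267.5, 93), (293.5, 84), (294.5, 89), (336.5, 79), (337.5, 80)]
326 [(266.5, 76), (267.5, 94), (293.5, 81), (294.5, 97)]
338 [(266.5, 76), (267.5, 91), (293.5, 81), (294.5, 87)]
350 [(260.5, 107), (261.5, 135), (262.5, 105), (294.5, 93), (298.5, 101), (299.5, 148), (300.5, 144)]
362 [(260.5, 140), (261.5, 134), (299.5, 112), (300.5, 156), (301.5, 126)]
374 [(259.5, 141), (260.5, 137), (300.5, 124), (301.5, 164), (302.5, 117)]
386 []
398 []
```

View pics/w4.png

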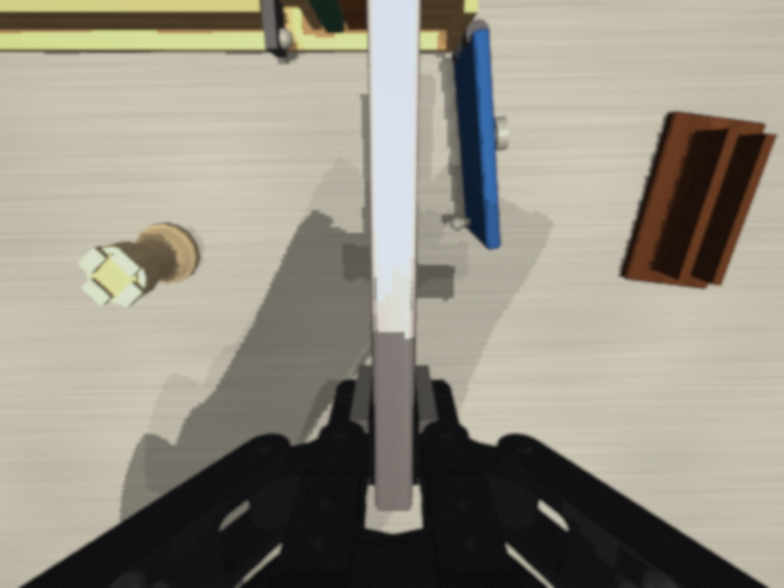

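```bash
python3 - <<'E'
from h import *
d=dict(np.load("w4.npz"))
for v,a,b in ((2,262,299.6),(86,264,297.3),(146,265,296.5),(194,265.6,296),(302,267,294.3),(338,267,294.2)):
    p=onplane(d,a,v,194);q=onplane(d,b,v,194);print(p.round(1),(p-q).round(2)[1])
print(onplane(d,280,364,194))
plan((413,-190.2,177.6,-0.015),(413,-190.2,78.0,-0.015),(424,-190.4,78.0,-0.015))
E
```

```text
[ 529.6 -186.6  194. ] 11.48
[ 505.8 -186.5  194. ] 10.95
[ 486.4 -186.2  194. ] 10.97
[ 469.2 -185.9  194. ] 11.11
[ 423.4 -185.   194. ] 11.22
[ 405.5 -184.5  194. ] 11.66
[ 391.50750422 -189.84160517  194.        ]
(413, -190.2, 177.6, -0.015) -> -0.014 -0.004 -0.0 0.001 0.0 -0.001 rows>=0.1
(413, -190.2, 78.0, -0.015) -> -0.014 -0.004 0.332 0.001 0.0 -0.001 rows>=2.4
(424, -190.4, 78.0, -0.015) -> 0.022 -0.004 0.332 0.001 0.0 -0.001 rows>=2.4
```

>>> move_arm:
  rows: "-0.014 -0.002 0.1 0.001 0 -0.001 1;-0.014 -0.002 0.2 0.001 0 -0.001 1;-0.014 -0.002 0.29 0.001 0 -0.001 1;-0.014 -0.002 0.32 0.001 0 -0.001 1;-0.014 -0.002 0.331 0.001 0 -0.001 1;-0.014 -0.002 0.331 0.001 0 -0.001 1;-0.014 -0.002 0.331 0.001 0 -0.001 1"

```text
clock: 5.53
eef_pos: [414.1, -190.4, 79.3]
tool_rot: [3.141, -0.002, -0.014]
force: [0.1, 0.2, -2.1]
width: 11.2
gripper_force: 59.2
```

```bash
python3 - <<'E'
from h import *
d=cam("wrist");cv2.imwrite("pics/w5.png",cv2.resize(d["img"][:,:,::-1],None,fx=1.4,fy=1.4))
t=cam("top");cv2.imwrite("pics/t5.png",cv2.resize(t["img"][150:290,300:480,::-1],None,fx=4,fy=4))
plan((440,-190.5,78.3,-0.015),(462,-190.9,78.3,-0.015))
E
```

```text
(440, -190.5, 78.3, -0.015) -> 0.085 -0.0 0.005 0.001 -0.002 0.001 rows>=0.6
(462, -190.9, 78.3, -0.015) -> 0.159 0.0 0.005 0.001 -0.002 0.001 rows>=1.1
```

View pics/w5.png

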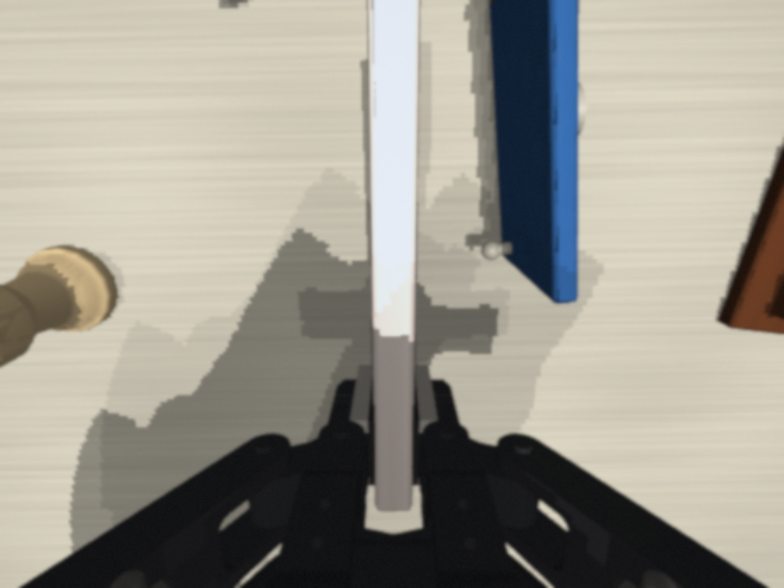

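>>> move_arm:
  rows: "0.05 0 0.004 0.001 0 0.001 1;0.085 0 0.004 0.001 0 0.001 1;0.1 0 0.004 0.001 0 0.001 1;0.115 0 0.004 0.001 0 0.001 1;0.13 0 0.004 0.001 0 0.001 1;0.145 0 0.004 0.001 0 0.001 1;0.16 0 0.004 0.001 0 0.001 1;0.16 0 0.004 0.001 0 0.001 1"

```text
clock: 6.3
eef_pos: [462.6, -190.3, 77.4]
tool_rot: [-3.14, -0.001, -0.015]
force: [-0.5, -0.3, -2.5]
width: 10.9
gripper_force: 59.3
```

```bash
python3 - <<'E'
from h import *
print(read_state()["eef_pos"],read_state()["tool_rot"],read_state()["force"])
plan((500,-191.4,78.3,-0.015),(552,-192.2,78.3,-0.015))
E
```

```text
[ 462.59337654 -190.31721924   77.42290423] [-3.14035779e+00 -1.44430362e-03 -1.46758954e-02] [-0.49135765 -0.31921901 -2.47979793]
(500, -191.4, 78.3, -0.015) -> 0.125 0.002 -0.003 -0.001 -0.001 0.0 rows>=0.9
(552, -192.2, 78.3, -0.015) -> 0.298 0.002 -0.002 -0.001 -0.001 0.0 rows>=2.1
```

>>> move_arm:
  rows: "0.03 0.001 -0.002 0 0 0 1;0.06 0.001 -0.002 0 0 0 1;0.09 0.001 -0.002 0 0 0 1;0.12 0.001 -0.002 0 0 0 1;0.125 0.001 -0.002 0 0 0 1"

```text
clock: 6.72
eef_pos: [501.9, -191.0, 78.0]
tool_rot: [-3.141, -0.003, -0.014]
force: [0.5, -0.5, -1.8]
width: 11.0
gripper_force: 59.3
```

```bash
python3 - <<'E'
from h import *
plan((552,-192.2,78,-0.015))
E
```

```text
(552, -192.2, 78, -0.015) -> 0.167 0.002 0.001 -0.001 -0.002 0.001 rows>=1.2
```

>>> move_arm:
  rows: "0.03 0.001 0 0 -0.001 0 1;0.06 0.001 0 0 -0.001 0 1;0.09 0.001 0 0 -0.001 0 1;0.12 0.001 0 0 -0.001 0 1;0.14 0.002 0 0 -0.001 0 1;0.155 0.002 0 0 -0.001 0 1;0.155 0.002 0 0 -0.001 0 1"

```text
clock: 7.3
eef_pos: [546.7, -192.3, 77.9]
tool_rot: [-3.14, 0.0, -0.014]
force: [-0.1, -0.6, -2.9]
width: 11.3
gripper_force: 59.3
```

```bash
python3 - <<'E'
from h import *
d=cam("wrist");cv2.imwrite("pics/w6.png",cv2.resize(d["img"][:,:,::-1],None,fx=1.4,fy=1.4))
E
```

```text
(no output)
```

View pics/w6.png

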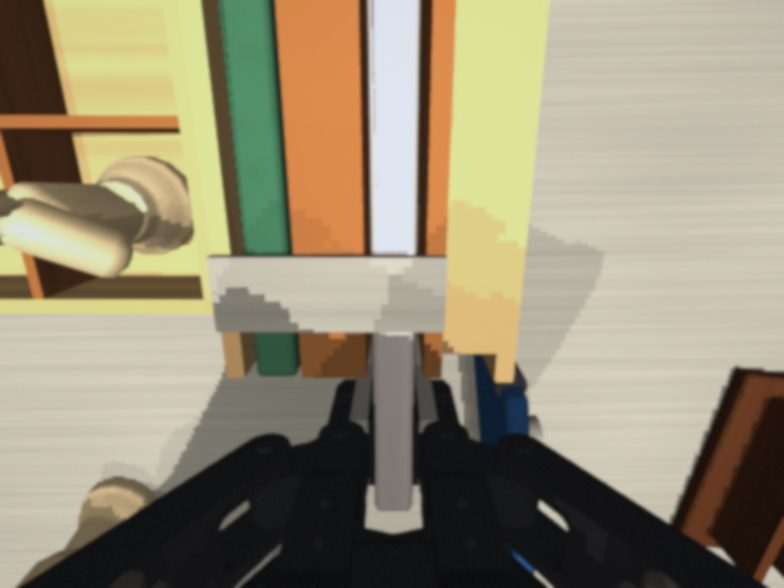

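```bash
python3 - <<'E'
from h import *
plan((546.7,-192.3,125,-0.015),(480,-191.3,125,-0.015),(480,-191.3,56,-0.015))
E
```

```text
(546.7, -192.3, 125, -0.015) -> 0.003 -0.0 -0.157 -0.001 0.001 0.0 rows>=1.1
(480, -191.3, 125, -0.015) -> -0.219 -0.0 -0.157 -0.001 0.001 0.0 rows>=1.9
(480, -191.3, 56, -0.015) -> -0.219 -0.0 0.073 -0.001 0.001 0.0 rows>=1.7
```

>>> move_arm:
  rows: "0 0 0.002 0 0 0 0.43;0 0 0.002 0 0 0 0.43;0 0 0.002 0 0 0 0.43;0 0 -0.02 0 0 0 0.43;0 0 -0.1 0 0 0 0.43;0 0 -0.16 0 0 0 0.43;0 0 -0.16 0 0 0 0.43;-0.1 0 -0.16 0 0 0 0.43;-0.22 0 -0.16 0 0 0 1;-0.22 0 -0.16 0 0 0 1;-0.22 0 -0.16 0 0 0 1;-0.22 0 -0.16 0 0 0 1"

```text
clock: 8.35
eef_pos: [480.3, -191.7, 126.4]
tool_rot: [-3.14, -0.0, -0.015]
force: [0.9, 0.7, 0.9]
width: -0.1
gripper_force: 0.0
```

```bash
python3 - <<'E'
from h import *
plan((483,-191.2,56,-0.015),(500,-191.5,56,-0.015),(556,-192.4,56,-0.015))
d=cam("wrist");np.savez("w7.npz",**d);im=d["img"]
print([(v,im[v,280].tolist()) for v in range(180,400,6)])
E
```

```text
(483, -191.2, 56, -0.015) -> 0.009 -0.002 0.235 -0.001 -0.0 -0.0 rows>=1.7
(500, -191.5, 56, -0.015) -> 0.066 -0.001 0.235 -0.001 -0.0 -0.0 rows>=1.8
(556, -192.4, 56, -0.015) -> 0.252 -0.001 0.235 -0.001 -0.0 -0.0 rows>=2.5
[(180, [224, 231, 240]), (186, [225, 232, 241]), (192, [225, 231, 237]), (198, [100, 98, 90]), (204, [97, 95, 87]), (210, [97, 95, 86]), (216, [97, 94, 86]), (222, [98, 96, 89]), (228, [97, 95, 86]), (234, [98, 96, 88]), (240, [96, 94, 86]), (246, [97, 94, 86]), (252, [97, 94, 87]), (258, [114, 110, 101]), (264, [14, 14, 14]), (270, [15, 18, 18]), (276, [15, 14, 16]), (282, [15, 15, 16]), (288, [14, 17, 16]), (294, [16, 14, 15]), (300, [20, 19, 20]), (306, [25, 24, 24]), (312, [21, 20, 21]), (318, [25, 25, 23]), (324, [23, 23, 22]), (330, [25, 23, 24]), (336, [23, 22, 23]), (342, [22, 22, 23]), (348, [169, 164, 149]), (354, [182, 176, 161]), (360, [181, 176, 162]), (366, [182, 177, 161]), (372, [185, 180, 164]), (378, [182, 176, 161]), (384, [15, 13, 18]), (390, [17, 17, 19]), (396, [18, 19, 20])]
```

Descend behind the holder's near end and push.

>>> move_arm:
  rows: "0.005 -0.001 0.12 0 0 0 1;0.005 -0.001 0.235 0 0 0 1;0.005 -0.001 0.235 0 0 0 1;0.03 -0.001 0.235 0 0 0 1;0.06 -0.001 0.235 0 0 0 1;0.09 -0.001 0.235 0 0 0 1;0.12 -0.001 0.235 0 0 0 1;0.15 -0.001 0.235 0 0 0 1;0.18 -0.001 0.235 0 0 0 1;0.2 -0.001 0.235 0 0 0 1;0.215 -0.001 0.235 0 0 0 1;0.215 -0.001 0.235 0 0 0 1"

```text
clock: 9.4
eef_pos: [545.4, -192.0, 55.6]
tool_rot: [-3.14, -0.0, -0.014]
force: [-0.0, -0.7, -0.5]
width: 0.1
gripper_force: 0.0
```

```bash
python3 - <<'E'
from h import *
plan((556,-192.4,56,-0.015))
d=cam("wrist");np.savez("w8.npz",**d);im=d["img"]
cv2.imwrite("pics/w8.png",cv2.resize(im[:,:,::-1],None,fx=1.4,fy=1.4))
print(read_state()["force"])
E
```

```text
(556, -192.4, 56, -0.015) -> 0.035 0.001 -0.001 -0.001 -0.0 0.0 rows>=0.3
[-0.22361274 -0.3096496   1.16247476]
```

View pics/w8.png

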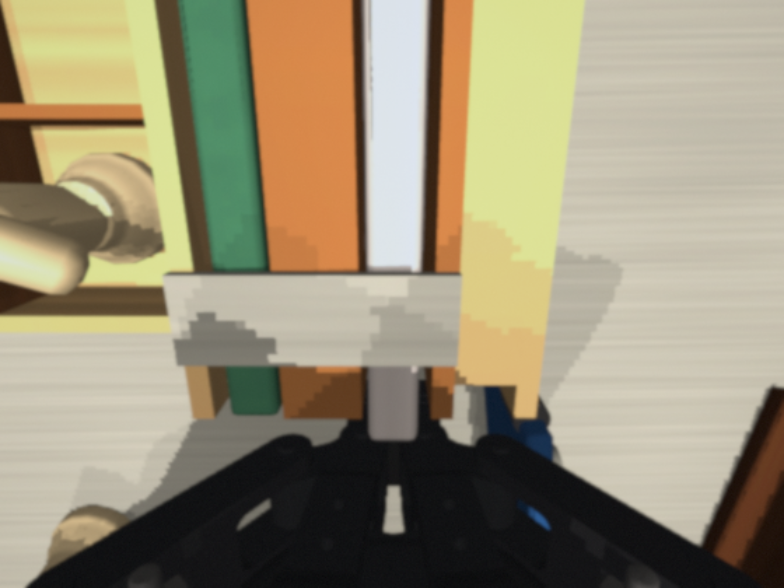

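>>> move_arm:
  rows: "0.012 0 0 0 0 0 1;0.024 0 0 0 0 0 1;0.03 0 0 0 0 0 1;0.034 0 0 0 0 0 1;0.034 0 0 0 0 0 1"

```text
clock: 9.87
eef_pos: [552.8, -192.1, 55.0]
tool_rot: [-3.139, 0.004, -0.015]
force: [-4.5, -0.2, 1.2]
width: 0.2
gripper_force: 0.0
```

```bash
python3 - <<'E'
from h import *
s=read_state();print(s["force"],s["eef_pos"])
d=cam("wrist");im=d["img"].astype(int)
for u in (180,225,281,312): print(u,[(v,im[v,u].tolist()) for v in range(278,330,4)])
E
```

```text
[-4.54387432 -0.16513948  1.20989758] [ 552.77039858 -192.08237753   55.04782518]
180 [(278, [125, 122, 112]), (282, [125, 123, 112]), (286, [51, 84, 63]), (290, [48, 83, 63]), (294, [47, 82, 61]), (298, [45, 81, 60]), (302, [47, 82, 61]), (306, [48, 84, 62]), (310, [48, 84, 62]), (314, [45, 78, 58]), (318, [116, 113, 103]), (322, [60, 60, 55]), (326, [17, 17, 18])]
225 [(278, [123, 120, 110]), (282, [119, 116, 106]), (286, [97, 63, 35]), (290, [97, 62, 33]), (294, [97, 61, 32]), (298, [96, 61, 32]), (302, [97, 62, 34]), (306, [97, 62, 33]), (310, [96, 60, 32]), (314, [96, 61, 33]), (318, [90, 58, 31]), (322, [19, 18, 20]), (326, [16, 16, 18])]
281 [(278, [96, 94, 87]), (282, [99, 96, 89]), (286, [124, 117, 112]), (290, [127, 119, 115]), (294, [125, 118, 113]), (298, [126, 118, 113]), (302, [125, 117, 113]), (306, [124, 118, 113]), (310, [124, 117, 112]), (314, [121, 114, 110]), (318, [29, 29, 28]), (322, [23, 22, 23]), (326, [20, 20, 20])]
312 [(278, [97, 94, 86]), (282, [98, 96, 88]), (286, [97, 63, 38]), (290, [97, 62, 34]), (294, [97, 61, 34]), (298, [97, 61, 33]), (302, [97, 62, 34]), (306, [95, 61, 31]), (310, [96, 61, 33]), (314, [96, 61, 33]), (318, [94, 60, 32]), (322, [19, 18, 18]), (326, [17, 18, 19])]
```

```bash
python3 - <<'E'
from h import *
plan((535,-192,60,-0.015),(520,-200,140,-0.015),(474,-280,140,-0.015),(474,-280,62,-0.015))
E
```

```text
(535, -192, 60, -0.015) -> -0.059 0.001 -0.016 -0.001 0.003 -0.0 rows>=0.4
(520, -200, 140, -0.015) -> -0.11 0.027 -0.283 -0.001 0.003 -0.0 rows>=2.2
(474, -280, 140, -0.015) -> -0.259 0.296 -0.283 -0.001 0.003 -0.0 rows>=3.5
(474, -280, 62, -0.015) -> -0.258 0.297 -0.023 -0.001 0.003 -0.0 rows>=2.8
```

>>> move_arm:
  rows: "-0.06 0 -0.016 0 0.003 0 1;-0.08 0 -0.1 0 0.003 0 1;-0.1 0.01 -0.2 0 0.003 0 1;-0.11 0.027 -0.283 0 0.003 0 1;-0.11 0.027 -0.283 0 0.003 0 1;-0.259 0.296 -0.283 0 0.003 0 1;-0.259 0.296 -0.283 0 0.003 0 1;-0.259 0.296 -0.283 0 0.003 0 1;-0.259 0.297 -0.283 0 0.003 0 1;-0.258 0.297 -0.15 0 0.003 0 1;-0.258 0.297 -0.023 0 0.003 0 1;-0.258 0.297 -0.023 0 0.003 0 1"

```text
clock: 10.92
eef_pos: [472.3, -276.6, 55.6]
tool_rot: [-3.133, 0.007, -0.014]
force: [-1.4, 0.9, -0.9]
width: 0.1
gripper_force: 0.0
```

```bash
python3 - <<'E'
from h import *
H=np.array([555,-229.]);ts=[]
for th in (1.6,1.35,1.1,.85,.6,.4,.25):
    u=np.array([-np.sin(th),np.cos(th)]);n=np.array([-np.cos(th),-np.sin(th)])
    c=H+85*u+(4+11*abs(np.cos(th))+14.5*abs(np.sin(th)))*n; ts.append((*c.round(1),60,-0.015))
plan(*ts)
E
```

```text
(np.float64(470.6), np.float64(-250.3), 60, -0.015) -> -0.007 -0.088 -0.014 -0.005 0.004 0.001 rows>=0.6
(np.float64(467.6), np.float64(-230.4), 60, -0.015) -> -0.018 -0.154 -0.013 -0.005 0.004 0.001 rows>=1.1
(np.float64(469.3), np.float64(-210.0), 60, -0.015) -> -0.013 -0.222 -0.013 -0.005 0.004 0.001 rows>=1.6
(np.float64(476.5), np.float64(-189.5), 60, -0.015) -> 0.01 -0.291 -0.012 -0.005 0.004 0.001 rows>=2.1
(np.float64(489.5), np.float64(-170.9), 60, -0.015) -> 0.052 -0.353 -0.012 -0.005 0.004 0.001 rows>=2.6
(np.float64(503.7), np.float64(-158.4), 60, -0.015) -> 0.099 -0.395 -0.012 -0.005 0.004 0.001 rows>=2.9
(np.float64(516.3), np.float64(-151.2), 60, -0.015) -> 0.141 -0.42 -0.012 -0.005 0.004 0.001 rows>=3.2
```

>>> move_arm:
  rows: "-0.007 -0.05 -0.014 -0.005 0.004 0.001 1;-0.007 -0.088 -0.014 -0.005 0.004 0.001 1;-0.014 -0.12 -0.014 -0.005 0.004 0.001 1;-0.018 -0.154 -0.014 -0.005 0.004 0.001 1;-0.015 -0.19 -0.013 -0.005 0.004 0.001 1;-0.013 -0.222 -0.013 -0.005 0.004 0.001 1;0.01 -0.291 -0.012 -0.005 0.004 0.001 1;0.03 -0.325 -0.012 -0.005 0.004 0.001 1;0.052 -0.353 -0.012 -0.005 0.004 0.001 1;0.099 -0.395 -0.012 -0.005 0.004 0.001 1;0.141 -0.42 -0.012 -0.005 0.004 0.001 1;0.141 -0.42 -0.012 -0.005 0.004 0.001 1"

```text
clock: 11.92
eef_pos: [523.0, -152.0, 66.5]
tool_rot: [3.136, -0.013, -0.012]
force: [0.7, -0.7, -0.1]
width: -0.1
gripper_force: 0.0
```

```bash
python3 - <<'E'
from h import *
t=cam("top");im=t["img"].astype(int);m=(im[...,2]>im[...,0]+25)&(im[...,2]>im[...,1]+15);m[:150]=0
ys,xs=np.nonzero(m);print(len(xs),xs.min(),xs.max(),ys.min(),ys.max())
p=np.array([onplane(t,x,y,80)[:2] for x,y in zip(xs,ys)]);print(p[p[:,1].argmax()],p[p[:,1].argmin()])
plan((525,-148,60,-0.015),(536,-146,60,-0.015),(543,-145,60,-0.015))
E
```

```text
Traceback (most recent call last):
ValueError: zero-size array to reduction operation minimum which has no identity
```

```bash
python3 - <<'E'
from h import *
s=read_state();print(s["eef_pos"],s["force"])
plan((525,-148,60,-0.015),(536,-146,60,-0.015),(543,-145,60,-0.015))
E
```

```text
[ 521.05816705 -153.38292394   66.34199272] [-0.62813585 -0.78901018  0.05252436]
(525, -148, 60, -0.015) -> 0.013 -0.018 0.021 0.004 -0.007 0.001 rows>=0.2
(536, -146, 60, -0.015) -> 0.049 -0.025 0.022 0.004 -0.007 0.001 rows>=0.4
(543, -145, 60, -0.015) -> 0.073 -0.029 0.022 0.004 -0.007 0.001 rows>=0.6
```

>>> move_arm:
  rows: "0.013 -0.018 0.015 0.003 -0.005 0 1;0.025 -0.02 0.018 0.003 -0.005 0 1;0.037 -0.022 0.018 0.003 -0.005 0 1;0.049 -0.025 0.018 0.003 -0.005 0 1;0.06 -0.027 0.018 0.003 -0.005 0 1;0.073 -0.029 0.018 0.003 -0.005 0 1;0.073 -0.029 0.018 0.003 -0.005 0 1;0.073 -0.029 0.018 0.003 -0.005 0 1"

```text
clock: 12.63
eef_pos: [538.0, -147.4, 60.3]
tool_rot: [3.141, 0.005, -0.019]
force: [-7.6, -0.8, 3.4]
width: -0.1
gripper_force: 3.5
```

```bash
python3 - <<'E'
from h import *
s=read_state();print(s["eef_pos"],s["force"])
d=cam("wrist");np.savez("w9.npz",**d);im=d["img"].astype(int)
m=(im[...,2]>im[...,0]+30);ys,xs=np.nonzero(m);print(len(xs),xs.min(),xs.max(),ys.min(),ys.max())
for u in range(270,480,20):
    c=np.nonzero(m[:,u])[0]; print(u,c.min() if len(c) else None,c.max() if len(c) else None, onplane(d,u,c.min(),80).round(1) if len(c) else None)
E
```

```text
[ 538.03570317 -147.35838019   60.29394194] [-7.59298285 -0.76589911  3.38350412]
6859 240 495 221 293
270 222 292 [ 580.3 -143.8   80. ]
290 272 292 [ 559.7 -150.9   80. ]
310 269 293 [ 560.8 -158.6   80. ]
330 265 291 [ 562.4 -166.2   80. ]
350 272 291 [ 559.2 -174.    80. ]
370 272 292 [ 559.1 -181.7   80. ]
390 272 292 [ 558.9 -189.4   80. ]
410 271 292 [ 559.2 -197.1   80. ]
430 260 292 [ 563.8 -204.2   80. ]
450 272 292 [ 558.5 -212.6   80. ]
470 266 292 [ 561.  -219.8   80. ]
```

```bash
python3 - <<'E'
from h import *
plan((500,-147,60,0),(500,-147,150,0),(480,130,280,0),(485,275,280,0))
E
```

```text
(500, -147, 60, 0) -> -0.127 0.001 0.002 0.001 0.003 -0.012 rows>=0.9
(500, -147, 150, 0) -> -0.128 0.001 -0.298 0.001 0.003 -0.012 rows>=2.3
(480, 130, 280, 0) -> -0.214 -0.92 -0.732 0.001 0.003 -0.012 rows>=8.6
(485, 275, 280, 0) -> -0.207 -1.404 -0.733 0.001 0.003 -0.012 rows>=11.5
```

>>> move_arm:
  rows: "-0.06 0 0 0 0.003 -0.01 1;-0.127 0 0 0 0.003 -0.01 1;-0.127 0 -0.1 0 0.003 -0.01 1;-0.128 0 -0.2 0 0.003 -0.01 1;-0.128 0 -0.3 0 0.003 -0.01 1;-0.214 -0.92 -0.732 0 0.003 -0.012 0;-0.214 -0.92 -0.732 0 0.003 -0.012 0;-0.214 -0.92 -0.732 0 0.003 -0.012 0;-0.214 -0.92 -0.732 0 0.003 -0.012 0;-0.214 -0.92 -0.732 0 0.003 -0.012 -0.4;-0.214 -0.92 -0.732 0 0.003 -0.012 -0.4;-0.214 -0.92 -0.732 0 0.003 -0.012 -0.4"

```text
clock: 13.68
eef_pos: [482.8, 119.6, 275.2]
tool_rot: [3.14, -0.008, 0.002]
force: [0.8, 1.0, -1.0]
width: 59.9
gripper_force: 0.0
```

>>> move_arm:
  rows: "0.017 -0.47 0 0 0 0 -0.4;0.017 -0.47 0 0 0 0 -0.4;0.017 -0.47 0 0 0 0 -0.4;0.017 -0.47 0 0 0 0 -0.4;0.017 -0.47 0 0 0 0 -0.4;0.017 -0.47 0 0 0 0 -0.4;0.017 -0.47 0 0 0 0 -0.4"

```text
clock: 14.27
eef_pos: [487.9, 257.4, 273.7]
tool_rot: [3.139, -0.007, 0.0]
force: [-0.5, -0.8, 0.7]
width: 59.9
gripper_force: 0.0
```

```bash
python3 - <<'E'
from h import *
s=read_state();print(s["eef_pos"],s["tool_rot"])
d=cam("wrist");np.savez("w10.npz",**d);im=d["img"]
cv2.imwrite("pics/w10.png",cv2.resize(im[:,:,::-1],None,fx=1.4,fy=1.4))
for n,p in {"bishopA":(602,238,80),"queen":(511,212,95),"bishopB":(452,347,80),"rookA":(392,221,70)}.items(): print(n,(proj(d,p)*1.4).round(), (proj(d,(p[0],p[1],0))*1.4).round())
t=cam("top");cv2.imwrite("pics/t10.png",t["img"][:,:,::-1]);im=t["img"].astype(int)
m=(im[...,2]>im[...,0]+25);print("blue px top",m[180:260,310:390].sum(),np.argwhere(m[180:260,310:390]).mean(0)+[180,310] if m[180:260,310:390].any() else None)
E
```

```text
[487.91510477 257.41783407 273.74516509] [ 3.13896549e+00 -6.55746722e-03  4.26321700e-04]
bishopA [422. 104.] [416. 115.]
queen [458. 243.] [443. 224.]
bishopB [278. 315.] [298. 286.]
rookA [436. 378.] [430. 344.]
blue px top 147 [200.78911565 345.89115646]
```

View pics/w10.png

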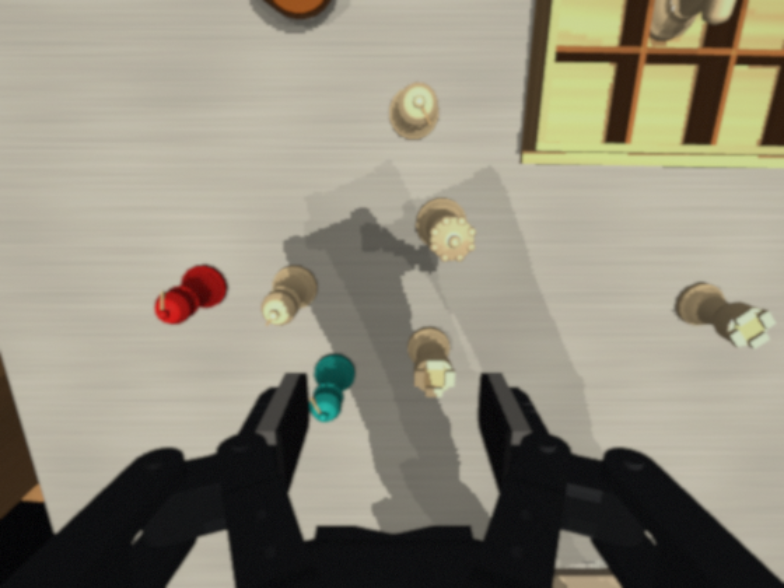

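```bash
python3 - <<'E'
from h import *
d=dict(np.load("w10.npz"))
for n,u,v,z,bu,bv in (("bishopA",419,101,86,414,112),("queen",454,240,99,440,222),("bishopB",274,313,86,294,287),("rookA",435,376,70,429,345),("rookB",750,326,70,700,303),("turq",323,412,86,335,372),("red",168,309,86,205,286)):
    print(n,onplane(d,u/1.4,v/1.4,z).round(1),"base",onplane(d,bu/1.4,bv/1.4,8).round(1))
O=np.array([641,9.5]);
for c in ((33,99),(33,-33),(-33,99),(-33,33),(-33,-33)): print(c,(O+R.from_euler('z',-0.016).as_matrix()[:2,:2]@c).round(1))
E
```

```text
bishopA [603.4 240.5  86. ] base [603.9 240.1   8. ]
queen [513.7 215.3  99. ] base [513.6 215.6   8. ]
bishopB [455.5 347.9  86. ] base [453.5 349.4   8. ]
rookA [393.9 222.2  70. ] base [394.9 222.4   8. ]
rookB [438.7 -31.1  70. ] base [437.8 -32.    8. ]
turq [369.4 314.9  86. ] base [365.9 314.8   8. ]
red [458.8 427.9  86. ] base [454.5 431.9   8. ]
(33, 99) [675.6 108. ]
(33, -33) [673.5 -24. ]
(-33, 99) [609.6 109. ]
(-33, 33) [608.5  43. ]
(-33, -33) [607.5 -23. ]
```

```bash
python3 - <<'E'
from h import *
plan((603.5,240.3,160,0),(603.5,240.3,61,0))
E
```

```text
(603.5, 240.3, 160, 0) -> 0.382 0.054 0.383 0.001 -0.004 -0.001 rows>=3.9
(603.5, 240.3, 61, 0) -> 0.38 0.054 0.712 0.001 -0.004 -0.001 rows>=5.8
```

>>> move_arm:
  rows: "0.382 0.054 0.383 0.001 -0.004 -0.001 -0.4;0.382 0.054 0.383 0.001 -0.004 -0.001 -0.4;0.382 0.054 0.383 0.001 -0.004 -0.001 -0.4;0.382 0.054 0.383 0.001 -0.004 -0.001 -0.4;0.382 0.054 0.383 0.001 -0.004 -0.001 -0.4;0.381 0.054 0.4 0.001 -0.004 -0.001 -0.4;0.381 0.054 0.5 0.001 -0.004 -0.001 -0.4;0.381 0.054 0.6 0.001 -0.004 -0.001 -0.4;0.38 0.054 0.68 0.001 -0.004 -0.001 -0.4;0.38 0.054 0.712 0.001 -0.004 -0.001 -0.4;0.38 0.054 0.712 0.001 -0.004 -0.001 -0.4;0.38 0.054 0.712 0.001 -0.004 -0.001 -0.4"

```text
clock: 15.37
eef_pos: [603.3, 242.9, 62.5]
tool_rot: [-3.141, -0.001, 0.004]
force: [-0.3, -1.4, 0.2]
width: 59.8
gripper_force: 0.0
```

>>> move_arm:
  rows: "0 0 0 0 0 0 1;0 0 0 0 0 0 1;0 0 0 0 0 0 1;0 0 0 0 0 0 1;0 0 0 0 0 0 1;0 0 0 0 0 0 1"

```text
clock: 15.87
eef_pos: [604.2, 242.9, 62.9]
tool_rot: [-3.141, -0.003, 0.004]
force: [-0.9, -0.5, 6.7]
width: 26.3
gripper_force: 58.6
```

```bash
python3 - <<'E'
from h import *
s=read_state();z=s["eef_pos"][2]
plan((*s["eef_pos"][:2],z+112,0),(675.6,108,z+112,0),(675.6,108,z+9,0))
E
```

```text
(np.float64(604.1722363819646), np.float64(242.8706061834976), np.float64(174.89035632379037), 0) -> 0.001 -0.0 -0.373 -0.001 -0.002 0.002 rows>=2.7
(675.6, 108, np.float64(174.89035632379037), 0) -> 0.238 0.45 -0.373 -0.001 -0.002 0.002 rows>=4.5
(675.6, 108, np.float64(71.89035632379037), 0) -> 0.237 0.45 -0.03 -0.001 -0.002 0.002 rows>=3.7
```

>>> move_arm:
  rows: "0 0 -0.06 0 -0.002 0.002 1;0 0 -0.16 0 -0.002 0.002 1;0 0 -0.26 0 -0.002 0.002 1;0.01 0 -0.373 0 -0.002 0.002 1;0.05 0.1 -0.373 0 -0.002 0.002 1;0.1 0.2 -0.373 0 -0.002 0.002 1;0.15 0.3 -0.373 0 -0.002 0.002 1;0.2 0.38 -0.373 0 -0.002 0.002 1;0.237 0.45 -0.373 0 -0.002 0.002 1;0.237 0.45 -0.373 0 -0.002 0.002 1;0.237 0.45 -0.373 0 -0.002 0.002 1"

```text
clock: 16.78
eef_pos: [674.9, 105.3, 173.0]
tool_rot: [3.141, 0.003, -0.003]
force: [-0.9, 0.6, -2.0]
width: 26.2
gripper_force: 59.4
```

```bash
python3 - <<'E'
from h import *
s=read_state();print(s["eef_pos"],s["width"])
plan((675.6,108,71.8,0))
E
```

```text
[674.93780274 105.26811011 172.95219173] 26.158618268235244
(675.6, 108, 71.8, 0) -> 0.003 -0.009 0.337 0.001 0.002 -0.002 rows>=2.4
```

>>> move_arm:
  rows: "0.003 -0.009 0.1 0.001 0.002 -0.002 1;0.003 -0.009 0.2 0.001 0.002 -0.002 1;0.003 -0.009 0.3 0.001 0.002 -0.002 1;0.003 -0.009 0.336 0.001 0.002 -0.002 1;0.003 -0.009 0.336 0.001 0.002 -0.002 1;0.003 -0.009 0.336 0.001 0.002 -0.002 1"

```text
clock: 17.28
eef_pos: [674.7, 112.0, 72.3]
tool_rot: [-3.139, 0.0, 0.005]
force: [0.4, 0.3, -1.7]
width: 26.6
gripper_force: 59.7
```

>>> move_arm:
  rows: "0 0 0.002 0 0 0 -0.08;0 0 0.002 0 0 0 -0.08;0 0 0.002 0 0 0 -0.08;0 0 0.002 0 0 0 -0.08;0 0 -0.1 0 0 0 -0.08;0 0 -0.2 0 0 0 -0.08;0 0 -0.3 0 0 0 -0.08;0 0 -0.36 0 0 0 -0.2;0 0 -0.36 0 0 0 -0.4"

```text
clock: 18.03
eef_pos: [678.2, 110.7, 185.6]
tool_rot: [-3.139, -0.009, 0.004]
force: [1.0, -0.2, 0.4]
width: 59.6
gripper_force: 0.0
```

```bash
python3 - <<'E'
from h import *
plan((513.7,215.4,190,0),(513.7,215.4,70,0))
d=cam("wrist");cv2.imwrite("pics/w11.png",cv2.resize(d["img"][:,:,::-1],None,fx=1.4,fy=1.4))
E
```

```text
(513.7, 215.4, 190, 0) -> -0.547 -0.351 -0.019 -0.002 -0.006 0.002 rows>=4.7
(513.7, 215.4, 70, 0) -> -0.551 -0.35 0.381 -0.002 -0.006 0.002 rows>=5.4
```

>>> move_arm:
  rows: "-0.547 -0.345 -0.019 -0.002 -0.006 0.002 -0.4;-0.547 -0.345 -0.019 -0.002 -0.006 0.002 -0.4;-0.547 -0.345 -0.019 -0.002 -0.006 0.002 -0.4;-0.547 -0.345 -0.019 -0.002 -0.006 0.002 -0.4;-0.547 -0.345 -0.019 -0.002 -0.006 0.002 -0.4;-0.547 -0.345 -0.019 -0.002 -0.006 0.002 -0.4;-0.547 -0.345 -0.019 -0.002 -0.006 0.002 -0.4;-0.548 -0.345 0.1 -0.002 -0.006 0.002 -0.4;-0.549 -0.345 0.2 -0.002 -0.006 0.002 -0.4;-0.55 -0.345 0.2 -0.002 -0.006 0.002 -0.4"

```text
clock: 18.92
eef_pos: [507.2, 210.8, 115.2]
tool_rot: [3.135, 0.018, -0.001]
force: [-1.2, -0.1, 0.1]
width: 59.6
gripper_force: 0.0
```

```bash
python3 - <<'E'
from h import *
plan((513.7,215.4,69,0))
E
```

```text
(513.7, 215.4, 69, 0) -> 0.024 -0.016 0.153 0.004 0.011 -0.001 rows>=1.1
```

>>> move_arm:
  rows: "0 0 0 0 0 0 -0.4;0 0 0 0 0 0 -0.4;0 0 0 0 0 0 -0.4"

```text
clock: 19.17
eef_pos: [511.3, 213.2, 121.7]
tool_rot: [3.141, 0.007, -0.0]
force: [0.9, 0.2, -0.2]
width: 59.6
gripper_force: 0.0
```

```bash
python3 - <<'E'
from h import *
plan((513.7,215.4,69,0))
E
```

```text
(513.7, 215.4, 69, 0) -> 0.009 -0.007 0.175 0.0 0.004 -0.0 rows>=1.3
```

>>> move_arm:
  rows: "0.009 -0.007 0.08 0 0.002 0 -0.4;0.009 -0.007 0.14 0 0.003 0 -0.4;0.009 -0.007 0.17 0 0.003 0 -0.4;0.009 -0.007 0.175 0 0.003 0 -0.4;0.009 -0.007 0.175 0 0.003 0 -0.4;0.009 -0.007 0.175 0 0.003 0 1;0.009 -0.007 0.175 0 0.003 0 1;0.009 -0.007 0.175 0 0.003 0 1;0.009 -0.007 0.175 0 0.003 0 1;0.009 -0.007 0.175 0 0.003 0 1;0.009 -0.007 0.175 0 0.003 0 1;0.009 -0.007 0.175 0 0.003 0 1"

```text
clock: 20.17
eef_pos: [512.8, 215.5, 68.9]
tool_rot: [3.141, 0.003, 0.0]
force: [-0.2, -1.4, 6.0]
width: 30.3
gripper_force: 58.9
```

```bash
python3 - <<'E'
from h import *
s=read_state();z=s["eef_pos"][2];print(s["force"])
plan((*s["eef_pos"][:2],z+125,0),(608,90,z+125,0),(673.5,-24,z+125,0))
E
```

```text
[-0.24414171 -1.36093891  6.02993851]
(np.float64(512.8025859710085), np.float64(215.5301676632507), np.float64(193.92750530575574), 0) -> -0.001 0.0 -0.417 0.001 0.002 0.0 rows>=3.0
(608, 90, np.float64(193.92750530575574), 0) -> 0.316 0.419 -0.417 0.001 0.002 0.0 rows>=4.8
(673.5, -24, np.float64(193.92750530575574), 0) -> 0.534 0.799 -0.417 0.001 0.002 0.0 rows>=7.5
```

>>> move_arm:
  rows: "0 0 -0.1 0 0.002 0 1;0 0 -0.2 0 0.002 0 1;0 0 -0.3 0 0.002 0 1;0 0.02 -0.417 0 0.002 0 1;0.08 0.12 -0.417 0 0.002 0 1;0.16 0.24 -0.417 0 0.002 0 1;0.24 0.36 -0.417 0 0.002 0 1;0.32 0.48 -0.417 0 0.002 0 1;0.4 0.6 -0.417 0 0.002 0 1;0.47 0.7 -0.417 0 0.002 0 1;0.51 0.77 -0.417 0 0.002 0 1;0.534 0.799 -0.417 0 0.002 0 1"

```text
clock: 21.17
eef_pos: [674.0, -30.8, 192.5]
tool_rot: [3.136, 0.0, -0.006]
force: [-0.2, -1.1, -1.5]
width: 30.6
gripper_force: 59.9
```

>>> move_arm:
  rows: "0 0 0 0 0 0 1;0 0 0 0 0 0 1;0 0 0 0 0 0 1;0 0 0 0 0 0 1"

```text
clock: 21.5
eef_pos: [672.0, -20.9, 192.4]
tool_rot: [-3.141, 0.003, 0.004]
force: [-0.0, -0.4, -0.9]
width: 30.5
gripper_force: 59.9
```

```bash
python3 - <<'E'
from h import *
plan((673.5,-24,77.8,0))
E
```

```text
(673.5, -24, 77.8, 0) -> 0.006 0.01 0.382 -0.0 0.002 0.003 rows>=2.7
```

>>> move_arm:
  rows: "0.003 0.003 0.08 0 0.002 0 1;0.003 0.003 0.16 0 0.002 0 1;0.003 0.003 0.24 0 0.002 0 1;0.003 0.003 0.31 0 0.002 0 1;0.003 0.003 0.36 0 0.002 0 1;0.003 0.003 0.381 0 0.002 0 1;0.003 0.003 0.381 0 0.002 0 1;0.003 0.003 0.381 0 0.002 0 1;0.003 0.003 0.381 0 0.002 0 1"

```text
clock: 22.25
eef_pos: [673.8, -24.0, 78.8]
tool_rot: [3.14, -0.003, 0.002]
force: [0.5, 0.4, -0.7]
width: 30.4
gripper_force: 59.9
```

>>> move_arm:
  rows: "0 0 0.002 0 0 0 -0.08;0 0 0.002 0 0 0 -0.08;0 0 0.002 0 0 0 -0.08;0 0 0.002 0 0 0 -0.08;0 0 -0.08 0 0 0 -0.08;0 0 -0.16 0 0 0 -0.08;0 0 -0.26 0 0 0 -0.08;0 0 -0.36 0 0 0 -0.2;0 0 -0.36 0 0 0 -0.4;0 0 -0.36 0 0 0 -0.4;0 0 -0.36 0 0 0 -0.4;0 0 -0.36 0 0 0 -0.4"

```text
clock: 23.25
eef_pos: [672.4, -24.7, 184.8]
tool_rot: [3.14, 0.001, 0.001]
force: [0.3, -0.7, -0.8]
width: 59.9
gripper_force: 0.0
```

```bash
python3 - <<'E'
from h import *
plan((560,150,190,0),(437.5,-31.6,170,0))
d=cam("wrist");cv2.imwrite("pics/w12.png",cv2.resize(d["img"][:,:,::-1],None,fx=1.4,fy=1.4))
np.savez("w12.npz",**d)
E
```

```text
(560, 150, 190, 0) -> -0.374 -0.583 -0.018 0.001 0.001 0.0 rows>=5.0
(437.5, -31.6, 170, 0) -> -0.783 0.022 0.05 0.001 0.001 0.0 rows>=5.6
```

View pics/w12.png

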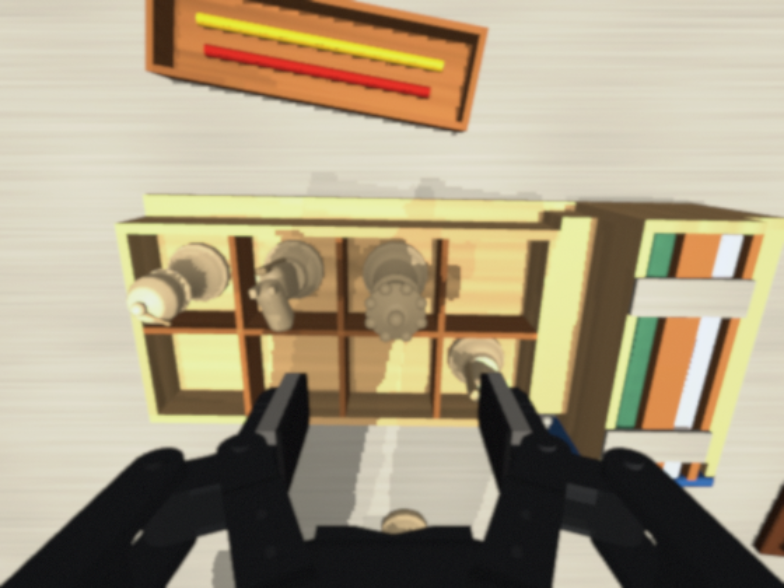

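```bash
cat >> h.py <<'E'
def check(x,y,h):
    "ivory blob nearest the expected piece: pixel offset of its box from that of the expected body"
    d=cam("wrist");im=d["img"].astype(int);m=((im[...,0]-im[...,2])>26).astype(np.uint8)
    a=np.array([proj(d,(x+r*np.cos(t),y+r*np.sin(t),z)) for r,z in ((21,5),(16,h-8)) for t in np.arange(0,6.3,.3)])
    e=np.r_[a.min(0),a.max(0)];n,_,st,_=cv2.connectedComponentsWithStats(m)
    b=[s for s in st[1:] if s[4]>150];b=np.array([[s[0],s[1],s[0]+s[2],s[1]+s[3]] for s in b])
    c=(b[:,:2]+b[:,2:])/2-(e[:2]+e[2:])/2;i=np.argsort(np.linalg.norm(c,axis=1))[:2]
    print("expected box",e.round(),"found",b[i].tolist(),"mm/px ~",round((d["E"][2,3]-h/2)/d["f"],2))
E
echo
```

>>> move_arm:
  rows: "-0.783 0.022 0.05 0 0 0 -0.4;-0.783 0.022 0.05 0 0 0 -0.4;-0.783 0.022 0.05 0 0 0 -0.4;-0.783 0.022 0.05 0 0 0 -0.4;-0.783 0.022 0.05 0 0 0 -0.4;-0.783 0.022 0.05 0 0 0 -0.4;-0.783 0.022 0.05 0 0 0 -0.4;-0.783 0.022 0.05 0 0 0 -0.4;-0.783 0.022 0.05 0 0 0 -0.4;-0.783 0.022 0.05 0 0 0 -0.4;-0.783 0.022 0.05 0 0 0 -0.4"

```text
clock: 24.22
eef_pos: [439.9, -31.7, 170.6]
tool_rot: [3.14, -0.003, 0.001]
force: [0.4, 0.3, -0.1]
width: 60.1
gripper_force: 0.0
```

```bash
python3 - <<'E'
from h import *
check(437.8,-31.6,70)
plan((437.8,-31.6,56,0))
E
```

```text
expected box [259. 180. 303. 239.] found [[263, 182, 307, 247], [24, 0, 497, 65]] mm/px ~ 0.84
(437.8, -31.6, 56, 0) -> -0.007 -0.001 0.382 0.001 -0.001 0.001 rows>=2.7
```

>>> move_arm:
  rows: "-0.009 0.007 0.1 0 -0.001 0 -0.4;-0.009 0.007 0.2 0 -0.001 0 -0.4;-0.009 0.007 0.3 0 -0.001 0 -0.4;-0.009 0.007 0.36 0 -0.001 0 -0.4;-0.009 0.007 0.382 0 -0.001 0 -0.4;-0.009 0.007 0.382 0 -0.001 0 -0.4;-0.009 0.007 0.382 0 -0.001 0 1;-0.009 0.007 0.382 0 -0.001 0 1;-0.009 0.007 0.382 0 -0.001 0 1;-0.009 0.007 0.382 0 -0.001 0 1;-0.009 0.007 0.382 0 -0.001 0 1;-0.009 0.007 0.382 0 -0.001 0 1"

```text
clock: 25.27
eef_pos: [436.2, -33.9, 56.4]
tool_rot: [3.14, -0.001, 0.001]
force: [-0.7, 0.8, -0.9]
width: 32.3
gripper_force: 59.5
```

```bash
python3 - <<'E'
from h import *
s=read_state();z=s["eef_pos"][2];print(s["force"])
plan((*s["eef_pos"][:2],z+75,0),(607.5,-23,z+75,0))
E
```

```text
[-0.74614384  0.77599799 -0.9032362 ]
(np.float64(436.16904816245255), np.float64(-33.854817457660594), np.float64(131.39913911139237), 0) -> 0.0 0.0 -0.25 0.001 -0.0 0.0 rows>=1.8
(607.5, -23, np.float64(131.39913911139237), 0) -> 0.571 -0.035 -0.25 0.001 -0.0 0.0 rows>=4.5
```

>>> move_arm:
  rows: "0 0 -0.1 0 0 0 1;0 0 -0.2 0 0 0 1;0.03 0 -0.25 0 0 0 1;0.13 -0.01 -0.25 0 0 0 1;0.25 -0.015 -0.25 0 0 0 1;0.37 -0.02 -0.25 0 0 0 1;0.48 -0.03 -0.25 0 0 0 1;0.55 -0.035 -0.25 0 0 0 1;0.571 -0.035 -0.25 0 0 0 1;0.571 -0.035 -0.25 0 0 0 1;0.571 -0.035 -0.25 0 0 0 1;0.571 -0.035 -0.25 0 0 0 1"

```text
clock: 26.27
eef_pos: [605.2, -23.6, 130.9]
tool_rot: [3.14, 0.002, -0.0]
force: [-0.1, -0.2, -0.6]
width: 32.3
gripper_force: 60.3
```

```bash
python3 - <<'E'
from h import *
plan((607.5,-23,65.3,0))
E
```

```text
(607.5, -23, 65.3, 0) -> 0.008 -0.002 0.219 0.001 0.002 -0.0 rows>=1.6
```

>>> move_arm:
  rows: "0.006 -0.002 0.07 0 0.001 0 1;0.006 -0.002 0.14 0 0.001 0 1;0.006 -0.002 0.2 0 0.001 0 1;0.006 -0.002 0.219 0 0.001 0 1;0.006 -0.002 0.219 0 0.001 0 1;0.006 -0.002 0.219 0 0.001 0 1;0.006 -0.002 0.219 0 0.001 0 1"

```text
clock: 26.85
eef_pos: [608.8, -22.9, 66.1]
tool_rot: [3.14, -0.002, 0.0]
force: [0.6, 1.3, -0.6]
width: 32.4
gripper_force: 60.2
```

>>> move_arm:
  rows: "0 0 0.002 0 0 0 -0.08;0 0 0.002 0 0 0 -0.08;0 0 0.002 0 0 0 -0.08;0 0 0.002 0 0 0 -0.08;0 0 -0.08 0 0 0 -0.08;0 0 -0.16 0 0 0 -0.08;0 0 -0.26 0 0 0 -0.08;0 0 -0.36 0 0 0 -0.2;0 0 -0.36 0 0 0 -0.4;0 0 -0.36 0 0 0 -0.4"

```text
clock: 27.68
eef_pos: [610.2, -22.6, 175.4]
tool_rot: [3.14, -0.006, 0.001]
force: [-1.0, 0.4, -0.3]
width: 59.9
gripper_force: 0.0
```

```bash
python3 - <<'E'
from h import *
plan((394.5,222.3,170,0))
E
```

```text
(394.5, 222.3, 170, 0) -> -0.718 -0.817 0.013 0.001 -0.004 0.0 rows>=7.8
```

>>> move_arm:
  rows: "-0.71 -0.817 0.013 0 -0.002 0 -0.4;-0.71 -0.817 0.013 0 -0.002 0 -0.4;-0.71 -0.817 0.013 0 -0.002 0 -0.4;-0.71 -0.817 0.013 0 -0.002 0 -0.4;-0.71 -0.817 0.013 0 -0.002 0 -0.4;-0.71 -0.817 0.013 0 -0.002 0 -0.4;-0.71 -0.817 0.013 0 -0.002 0 -0.4;-0.71 -0.817 0.013 0 -0.002 0 -0.4;-0.71 -0.817 0.013 0 -0.002 0 -0.4;-0.71 -0.817 0.013 0 -0.002 0 -0.4;-0.71 -0.817 0.013 0 -0.002 0 -0.4;-0.71 -0.817 0.013 0 -0.002 0 -0.4"

```text
clock: 28.68
eef_pos: [396.6, 221.2, 168.5]
tool_rot: [3.139, 0.001, -0.002]
force: [0.5, -0.4, 0.3]
width: 59.8
gripper_force: 0.0
```

```bash
python3 - <<'E'
from h import *
check(394.5,222.3,70)
plan((394.5,222.3,56,0))
E
```

```text
expected box [258. 180. 301. 239.] found [[257, 183, 302, 249], [79, 115, 162, 167]] mm/px ~ 0.83
(394.5, 222.3, 56, 0) -> -0.007 -0.005 0.375 0.002 0.001 -0.001 rows>=2.7
```

>>> move_arm:
  rows: "-0.009 -0.004 0.1 0 0 0 -0.4;-0.009 -0.004 0.2 0 0 0 -0.4;-0.009 -0.004 0.3 0 0 0 -0.4;-0.009 -0.004 0.36 0 0 0 -0.4;-0.009 -0.004 0.375 0 0 0 -0.4;-0.009 -0.004 0.375 0 0 0 -0.4;-0.009 -0.004 0.375 0 0 0 1;-0.009 -0.004 0.375 0 0 0 1;-0.009 -0.004 0.375 0 0 0 1;-0.009 -0.004 0.375 0 0 0 1;-0.009 -0.004 0.375 0 0 0 1;-0.009 -0.004 0.375 0 0 0 1"

```text
clock: 29.73
eef_pos: [393.9, 223.5, 57.6]
tool_rot: [3.141, -0.001, 0.0]
force: [-0.1, -1.0, 8.6]
width: 32.5
gripper_force: 59.4
```

```bash
python3 - <<'E'
from h import *
s=read_state();z=s["eef_pos"][2];print(s["force"])
plan((*s["eef_pos"][:2],z+110,0),(609.6,109,z+75,0))
E
```

```text
[-0.13687995 -0.98544295  8.55735009]
(np.float64(393.90603882662555), np.float64(223.4521998037203), np.float64(167.55139477577146), 0) -> 0.0 0.0 -0.367 0.0 -0.001 0.0 rows>=2.6
(609.6, 109, np.float64(132.55139477577146), 0) -> 0.719 0.382 -0.249 0.0 -0.001 0.0 rows>=6.1
```

>>> move_arm:
  rows: "0 0 -0.1 0 0 0 1;0 0 -0.2 0 0 0 1;0.03 0.02 -0.25 0 0 0 1;0.13 0.07 -0.25 0 0 0 1;0.24 0.127 -0.25 0 0 0 1;0.35 0.186 -0.25 0 0 0 1;0.46 0.244 -0.25 0 0 0 1;0.57 0.303 -0.25 0 0 0 1;0.66 0.35 -0.25 0 0 0 1;0.719 0.382 -0.25 0 0 0 1;0.719 0.382 -0.25 0 0 0 1;0.719 0.382 -0.25 0 0 0 1"

```text
clock: 30.73
eef_pos: [609.1, 108.3, 131.3]
tool_rot: [3.14, 0.001, -0.001]
force: [-0.7, -0.1, -1.7]
width: 32.4
gripper_force: 60.2
```

>>> move_arm:
  rows: "0 0 0 0 0 0 1;0 0 0 0 0 0 1;0 0 0 0 0 0 1"

```text
clock: 30.98
eef_pos: [607.7, 110.4, 131.2]
tool_rot: [3.141, 0.003, 0.002]
force: [0.4, -0.3, -0.6]
width: 32.2
gripper_force: 60.2
```

```bash
python3 - <<'E'
from h import *
plan((609.6,109,66.5,0))
E
```

```text
(609.6, 109, 66.5, 0) -> 0.007 0.005 0.216 0.001 0.002 0.001 rows>=1.6
```

>>> move_arm:
  rows: "0.004 0.003 0.07 0 0.001 0 1;0.004 0.003 0.14 0 0.001 0 1;0.004 0.003 0.2 0 0.001 0 1;0.004 0.003 0.216 0 0.001 0 1;0.004 0.003 0.216 0 0.001 0 1;0.004 0.003 0.216 0 0.001 0 1;0.004 0.003 0.216 0 0.001 0 1"

```text
clock: 31.57
eef_pos: [609.8, 108.6, 66.8]
tool_rot: [3.14, -0.0, 0.001]
force: [1.1, 0.5, -1.2]
width: 32.0
gripper_force: 60.1
```

>>> move_arm:
  rows: "0 0 0.002 0 0 0 -0.08;0 0 0.002 0 0 0 -0.08;0 0 0.002 0 0 0 -0.08;0 0 0.002 0 0 0 -0.08;0 0 -0.08 0 0 0 -0.08;0 0 -0.16 0 0 0 -0.08;0 0 -0.26 0 0 0 -0.08;0 0 -0.36 0 0 0 -0.2;0 0 -0.36 0 0 0 -0.4;0 0 -0.36 0 0 0 -0.4"

```text
clock: 32.4
eef_pos: [611.2, 108.4, 176.3]
tool_rot: [3.141, -0.004, 0.001]
force: [-1.6, -0.0, -0.8]
width: 59.6
gripper_force: 0.0
```

```bash
python3 - <<'E'
from h import *
plan((454.5,348.5,175,0))
E
```

```text
(454.5, 348.5, 175, 0) -> -0.522 -0.801 0.002 0.0 -0.003 0.0 rows>=6.9
```

>>> move_arm:
  rows: "-0.518 -0.801 0.002 0 -0.002 0 -0.4;-0.518 -0.801 0.002 0 -0.002 0 -0.4;-0.518 -0.801 0.002 0 -0.002 0 -0.4;-0.518 -0.801 0.002 0 -0.002 0 -0.4;-0.518 -0.801 0.002 0 -0.002 0 -0.4;-0.518 -0.801 0.002 0 -0.002 0 -0.4;-0.518 -0.801 0.002 0 -0.002 0 -0.4;-0.518 -0.801 0.002 0 -0.002 0 -0.4;-0.518 -0.801 0.002 0 -0.002 0 -0.4;-0.518 -0.801 0.002 0 -0.002 0 -0.4;-0.518 -0.801 0.002 0 -0.002 0 -0.4"

```text
clock: 33.32
eef_pos: [455.1, 346.6, 172.9]
tool_rot: [3.138, 0.003, -0.002]
force: [-0.1, -0.1, 0.5]
width: 60.2
gripper_force: 0.0
```

```bash
python3 - <<'E'
from h import *
check(454.5,348.5,86)
plan((454.5,348.5,61,0))
E
```

```text
expected box [257. 177. 300. 243.] found [[257, 179, 299, 239], [149, 178, 213, 239]] mm/px ~ 0.82
(454.5, 348.5, 61, 0) -> -0.002 -0.008 0.374 0.002 0.002 -0.002 rows>=2.7
```

>>> move_arm:
  rows: "-0.002 -0.006 0.1 0 0 0 -0.4;-0.002 -0.006 0.2 0 0 0 -0.4;-0.002 -0.006 0.3 0 0 0 -0.4;-0.002 -0.006 0.36 0 0 0 -0.4;-0.002 -0.006 0.374 0 0 0 -0.4;-0.002 -0.006 0.374 0 0 0 -0.4;-0.002 -0.006 0.374 0 0 0 1;-0.002 -0.006 0.374 0 0 0 1;-0.002 -0.006 0.374 0 0 0 1;-0.002 -0.006 0.374 0 0 0 1;-0.002 -0.006 0.374 0 0 0 1;-0.002 -0.006 0.374 0 0 0 1"

```text
clock: 34.37
eef_pos: [454.6, 350.3, 62.8]
tool_rot: [3.141, 0.0, 0.0]
force: [-0.3, -1.1, 8.0]
width: 26.7
gripper_force: 58.7
```

```bash
python3 - <<'E'
from h import *
s=read_state();z=s["eef_pos"][2];print(s["force"])
plan((*s["eef_pos"][:2],z+112,0),(500,43,z+112,0),(608.5,43,z+112,0))
E
```

```text
[-0.33915976 -1.10754347  8.04495924]
(np.float64(454.5594026782022), np.float64(350.313539308274), np.float64(174.777090223446), 0) -> -0.0 0.0 -0.373 0.0 0.0 0.0 rows>=2.7
(500, 43, np.float64(174.777090223446), 0) -> 0.151 1.025 -0.373 0.0 0.0 0.0 rows>=7.9
(608.5, 43, np.float64(174.777090223446), 0) -> 0.513 1.025 -0.373 0.0 0.0 0.0 rows>=8.7
```

>>> move_arm:
  rows: "0 0 -0.1 0 0 0 1;0 0 -0.2 0 0 0 1;0 0 -0.3 0 0 0 1;0.01 0.02 -0.373 0 0 0 1;0.06 0.12 -0.373 0 0 0 1;0.12 0.24 -0.373 0 0 0 1;0.18 0.36 -0.373 0 0 0 1;0.24 0.48 -0.373 0 0 0 1;0.3 0.6 -0.373 0 0 0 1;0.36 0.72 -0.373 0 0 0 1;0.42 0.83 -0.373 0 0 0 1;0.45 0.9 -0.373 0 0 0 1"

```text
clock: 35.37
eef_pos: [591.0, 75.3, 174.0]
tool_rot: [3.138, -0.0, -0.004]
force: [0.8, -1.1, -0.9]
width: 26.4
gripper_force: 59.5
```

>>> move_arm:
  rows: "0.04 0.08 0 0 0 0 1;0.063 0.125 0 0 0 0 1;0.063 0.125 0 0 0 0 1;0.063 0.125 0 0 0 0 1;0.063 0.125 0 0 0 0 1;0.063 0.125 0 0 0 0 1"

```text
clock: 35.87
eef_pos: [607.2, 44.9, 173.0]
tool_rot: [3.141, 0.004, 0.003]
force: [0.4, -0.1, -0.9]
width: 26.4
gripper_force: 59.4
```

```bash
python3 - <<'E'
from h import *
plan((608.5,43,71.8,0))
E
```

```text
(608.5, 43, 71.8, 0) -> 0.006 0.006 0.337 0.0 0.002 0.002 rows>=2.4
```

>>> move_arm:
  rows: "0.004 0.003 0.08 0 0.001 0 1;0.004 0.003 0.16 0 0.001 0 1;0.004 0.003 0.24 0 0.001 0 1;0.004 0.003 0.31 0 0.001 0 1;0.004 0.003 0.336 0 0.001 0 1;0.004 0.003 0.336 0 0.001 0 1;0.004 0.003 0.336 0 0.001 0 1;0.004 0.003 0.336 0 0.001 0 1"

```text
clock: 36.53
eef_pos: [609.0, 42.8, 72.8]
tool_rot: [3.14, 0.001, 0.002]
force: [-0.5, -0.5, -1.8]
width: 26.4
gripper_force: 60.1
```

>>> move_arm:
  rows: "0 0 0.002 0 0 0 -0.08;0 0 0.002 0 0 0 -0.08;0 0 0.002 0 0 0 -0.08;0 0 0.002 0 0 0 -0.08;0 0 -0.08 0 0 0 -0.08;0 0 -0.16 0 0 0 -0.08;0 0 -0.26 0 0 0 -0.08;0 0 -0.36 0 0 0 -0.2;-0.1 0 -0.5 0 0 0 -0.4;-0.25 0 -0.5 0 0 0 -0.4;-0.35 0 -0.5 0 0 0 -0.4;-0.35 0 -0.5 0 0 0 -0.4"

```text
clock: 37.53
eef_pos: [493.2, 41.6, 221.9]
tool_rot: [-3.141, 0.014, -0.001]
force: [-2.4, 0.3, -0.8]
width: 59.9
gripper_force: 0.0
```

```bash
python3 - <<'E'
from h import *
print(read_state()["eef_pos"])
t=cam("top")["img"];s=cam("side")["img"];d=cam("wrist")["img"]
o=np.zeros((600,800,3),np.uint8)
o[:300,:400]=cv2.resize(t[115:280,80:300+0],(400,300));o[300:,:400]=cv2.resize(s[140:300,200:360],(400,300));o[:300,400:]=cv2.resize(d,(400,300));o[300:,400:]=cv2.resize(t[110:260,280:480],(400,300))
cv2.imwrite("pics/end.png",o[:,:,::-1])
E
```

```text
[493.20461019  41.60452423 221.85913504]
```

View pics/end.png

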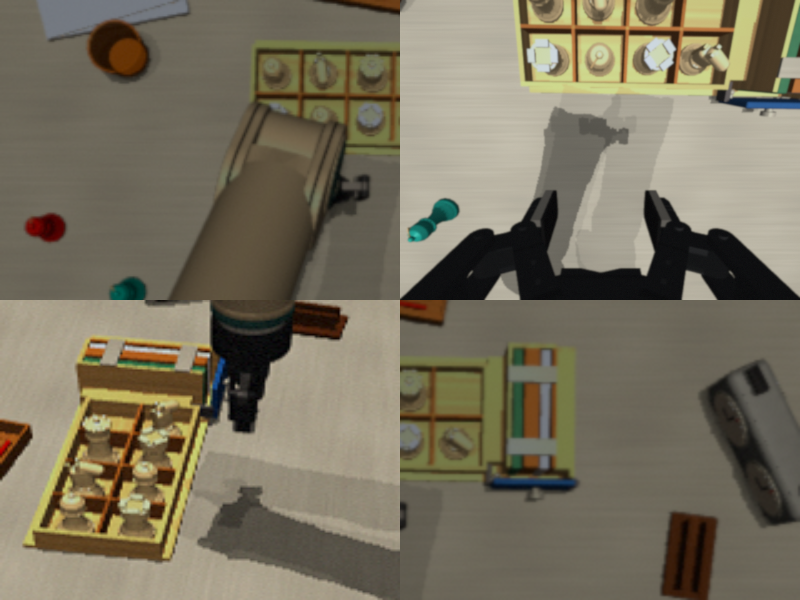

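The picture shows all seven pieces standing upright in separate cells (wrist view, top right). In the top view at lower right, the holder is in slot_b beside the green one, and the blue door lies flat across the mouths.

>>> move_arm:
  rows: "0 0 0 0 0 0 -0.4;0 0 0 0 0 0 -0.4;0 0 0 0 0 0 -0.4;0 0 0 0 0 0 -0.4;0 0 0 0 0 0 -0.4;0 0 0 0 0 0 -0.4"

```text
clock: 38.18
eef_pos: [504.1, 41.9, 222.2]
tool_rot: [3.14, 0.002, 0.0]
force: [0.6, 0.1, 0.4]
width: 59.7
gripper_force: 0.0
```

```bash
python3 -c "
from cell import *
print(finish_job())"
```

```text
the job is handed in; nothing more can be done
None
```

I handed the job in at about 38 s: the five loose ivory pieces stand in their own cells, the bare-metal holder is home in slot_b, and the door is shut; the judge returned no verdict, so I only have my own camera checks.

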